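# Line up vacuum fittings by length between valve and gauge

## Robot

A 7-joint arm with a two-finger parallel gripper is mounted at the origin on the work surface. World frame = base frame: x ahead of the robot, y to its left, z up, the work surface at z = 0. Lengths are in m, angles in rad, forces in N, time in s.
With the tool pointing down it reaches from about 0.425 to 0.875 m from the base axis. Payload 4.7 kg.
Tool frame: the origin (TCP) lies at the very end of the fingers, on their centre line; the grasp point (between the pads) lies 19 mm behind it; y points along the fingers, x is the direction in which the jaws open and shut, and the axes are right-handed (so a half turn about y gives the same grasp; the last joint's range is limited). The gripper opens to 87 mm and grips with 3 to 60 N. Pads are 19 mm wide; open, the fingers measure 117 mm over their backs; the gripper's body (75 mm by 190 mm) begins 51 mm behind the grasp point.
Start: joints at [1.364, 0.321, -0.07, 1.45, 0.023, 1.371, -0.057], TCP at [0.142, -0.634, 0.223] pointing down, gripper open.
Joint ranges: [-2.86, 2.86], [-0.3, 2.09], [-1.38, 1.24], [0.06, 2.45], [-1.56, 4.7], [0.09, 2.05], [-2.69, 2.69]. Speed limits (rad/s): [2.57, 2.57, 3.14, 3.14, 3.14, 3.14, 3.14].

## Interface

Orientations are given as [roll, pitch, yaw] about the fixed x, y, z axes, in that order (R = Rz(yaw) Ry(pitch) Rx(roll)).
In Python, from workcell import ctrl, camera gives the robot as it stands.
- The arm moves only by the tool jog_arm, never from a script. Its argument "rows" is text: rows parted by semicolons, each of 6 numbers parted by spaces: the shift along the tool's x, y, z as a fraction of full scale, then the turn, a rotation vector about the tool's x, y, z as a fraction of full scale. In form: tx ty tz ax ay az; .... A call has 1 to 10 rows; each row shifts and turns the commanded pose from where the row before left it, along the tool's axes as they then stand; what a row does not reach is not made up. Full scale, the value 1, is 0.04 m for a shift and 5 degrees for a turn. A row lasts 1/12 s, in which the tool goes at most 41.7 mm and 7.16 degrees, less where a joint would pass 70% of its speed; a pose out of reach is approached as far as the arm can. A call with a number of a shift or a turn outside -1 to 1 is refused whole. A call with a gripper value outside its range is refused whole. "hand" is the gripper command: -1 is fully open, 1 is shut, values between are in proportion, set as the call begins (left out, the last holds). The fingers move at their own pace and stop on an object; "squeeze" is the grip in N (left out, the last holds). Time passes only in rows, so rows that do not move let the fingers close. It gives the time, the measured TCP pose, the force and the opening at its end, in the units of the state.
- ctrl.get_obs(): the state, without advancing time (a new reading comes with each control period).
- camera(name): name is "scene" or "top" or "wrist"; returns a dict with "img" (384x512x3 uint8, red, green, blue), "fov_y" (degrees; the focal length in pixels is half the picture's height over the tangent of half this angle, whatever the lens; pixels are square), "cx", "cy" (the principal point, pixels), "extrinsics" (4x4, takes a point from world to camera coordinates). Camera axes: x right, y up, looking along -z (the intrinsics and any distortion apply to the point x, -y, -z); pixel columns grow to the right and rows downward; lengths in m; the calibration is good to about 2 mm. The wrist camera is an equidistant fisheye: a pixel r from the principal point sees the ray r / f radians off the axis. A picture is of the moment at which its call begins. There is no depth.
- ctrl.sign_off(): hands the job in, once; it reports no verdict.
The state is a dict: "clock": time; "joint_pos": joint angles; "joint_velocities": joint speeds; "effort": joint torques, N m; "position": TCP position; "ee_rot": TCP orientation; "ft_force": force on the tool from outside, world axes, zero at the start; "wrist_torque": the same for the moment, N m; "finger_gap": finger opening in m.
Only numpy, scipy, OpenCV 4.12 (cv2) and the standard library are available. Lean on these libraries where they do the work, as an engineer would, in place of code of your own. Each camera call takes 0.05 s, during which the arm holds its last target.

## Task

Stand the four steel vacuum fittings upright on the four black pads of the rail, one centred on each pad, in order of length for assembly: the shortest on the pad next to the gauge, then each longer one in turn, the longest at the far end by the valve. Leave the glass beaker where it stands.

Things in the scene. Friction and masses are not known exactly. Their poses are not given: they have to be found in the camera images.
- fitting_w_center (a point): centre (half-way up, on the axis) of a loose upright stainless-steel vacuum fitting 90 mm long: a straight tube of 28 mm outer diameter with a round flange of 40 mm diameter, 4 to 6 mm thick, at each end; it stands on one flange on the bench, the open bore (23 mm) visible from above. z points along the tube. All four look alike except for their length (58, 74, 90 or 106 mm). It is best gripped by the tube, about 20 mm below the top; weight 0.1 to 0.25 kg
- fitting_x_center (a point): centre (half-way up, on the axis) of a loose upright stainless-steel vacuum fitting 58 mm long: a straight tube of 28 mm outer diameter with a round flange of 40 mm diameter, 4 to 6 mm thick, at each end; it stands on one flange on the bench, the open bore (23 mm) visible from above. z points along the tube. All four look alike except for their length (58, 74, 90 or 106 mm). It is best gripped by the tube, about 20 mm below the top; weight 0.1 to 0.25 kg
- fitting_y_center (a point): centre (half-way up, on the axis) of a loose upright stainless-steel vacuum fitting 106 mm long: a straight tube of 28 mm outer diameter with a round flange of 40 mm diameter, 4 to 6 mm thick, at each end; it stands on one flange on the bench, the open bore (23 mm) visible from above. z points along the tube. All four look alike except for their length (58, 74, 90 or 106 mm). It is best gripped by the tube, about 20 mm below the top; weight 0.1 to 0.25 kg
- fitting_z_center (a point): centre (half-way up, on the axis) of a loose upright stainless-steel vacuum fitting 74 mm long: a straight tube of 28 mm outer diameter with a round flange of 40 mm diameter, 4 to 6 mm thick, at each end; it stands on one flange on the bench, the open bore (23 mm) visible from above. z points along the tube. All four look alike except for their length (58, 74, 90 or 106 mm). It is best gripped by the tube, about 20 mm below the top; weight 0.1 to 0.25 kg
- pad_a: one of four identical round black rubber pads (52 mm diameter, 3 mm thick) fixed in a straight row, 75 mm apart, on an aluminium rail (100 x 510 mm, 12 mm thick, fixed to the bench). Origin: centre of the pad's underside; the pad's top is 3 mm higher, 15 mm above the bench. y runs along the row, x across it, z up. The letters do not tell the order along the row
- pad_b: one of four identical round black rubber pads (52 mm diameter, 3 mm thick) fixed in a straight row, 75 mm apart, on an aluminium rail (100 x 510 mm, 12 mm thick, fixed to the bench). Origin: centre of the pad's underside; the pad's top is 3 mm higher, 15 mm above the bench. y runs along the row, x across it, z up. The letters do not tell the order along the row
- pad_c: one of four identical round black rubber pads (52 mm diameter, 3 mm thick) fixed in a straight row, 75 mm apart, on an aluminium rail (100 x 510 mm, 12 mm thick, fixed to the bench). Origin: centre of the pad's underside; the pad's top is 3 mm higher, 15 mm above the bench. y runs along the row, x across it, z up. The letters do not tell the order along the row
- pad_d: one of four identical round black rubber pads (52 mm diameter, 3 mm thick) fixed in a straight row, 75 mm apart, on an aluminium rail (100 x 510 mm, 12 mm thick, fixed to the bench). Origin: centre of the pad's underside; the pad's top is 3 mm higher, 15 mm above the bench. y runs along the row, x across it, z up. The letters do not tell the order along the row
- gauge: vacuum gauge fixed on one end of the rail, in line with the pads (either end, it changes): a tilted, blue-framed screen 80 mm wide on a small grey foot, about 75 mm high. Origin: centre of its underside; the nearest pad's centre is 97.5 mm away from it, the others 172.5, 247.5 and 322.5 mm. At the rail's other end is a steel valve block with a red bar handle on top, 61 mm high
- beaker: empty glass beaker, 64 mm diameter, 70 mm high, loose on the bench to one side of the fittings; origin: centre of its underside. A bystander, to be left where it stands
Things that resemble listed ones, but are neither listed nor needed, are in the scene too. What is shaped like the part that bears fitting_x_center but orange or purple is not meant.

How it is judged:
At the end, for the whole second after the job is handed in: Each fitting stands upright (within 0.08 rad, either end up), at rest and down on a pad (height within 4 mm), its axis within 12 mm of the pad's centre; counted from the gauge the lengths are 58, 74, 90 and 106 mm, on the first to fourth pad. The beaker has not been moved by more than 20 mm ((horizontal distance between fitting_x_center and pad_a below 0.012 m or horizontal distance between fitting_x_center and pad_b below 0.012 m or horizontal distance between fitting_x_center and pad_c below 0.012 m or horizontal distance between fitting_x_center and pad_d below 0.012 m) and horizontal distance between fitting_x_center and gauge between 0.0775 and 0.1175 m and height (world z) of fitting_x_center between 0.04 and 0.048 m and (angle between fitting_x_center's own z axis and vertical below 0.08 rad or angle between fitting_x_center's own z axis and vertical above 3.06 rad) and linear speed of each of fitting_x, fitting_z, fitting_w, fitting_y below 0.02 m/s and angular speed of each of fitting_x, fitting_z, fitting_w, fitting_y below 0.2 rad/s and (horizontal distance between fitting_z_center and pad_a below 0.012 m or horizontal distance between fitting_z_center and pad_b below 0.012 m or horizontal distance between fitting_z_center and pad_c below 0.012 m or horizontal distance between fitting_z_center and pad_d below 0.012 m) and horizontal distance between fitting_z_center and gauge between 0.1525 and 0.1925 m and height (world z) of fitting_z_center between 0.048 and 0.056 m and (angle between fitting_z_center's own z axis and vertical below 0.08 rad or angle between fitting_z_center's own z axis and vertical above 3.06 rad) and (horizontal distance between fitting_w_center and pad_a below 0.012 m or horizontal distance between fitting_w_center and pad_b below 0.012 m or horizontal distance between fitting_w_center and pad_c below 0.012 m or horizontal distance between fitting_w_center and pad_d below 0.012 m) and horizontal distance between fitting_w_center and gauge between 0.2275 and 0.2675 m and height (world z) of fitting_w_center between 0.056 and 0.064 m and (angle between fitting_w_center's own z axis and vertical below 0.08 rad or angle between fitting_w_center's own z axis and vertical above 3.06 rad) and (horizontal distance between fitting_y_center and pad_a below 0.012 m or horizontal distance between fitting_y_center and pad_b below 0.012 m or horizontal distance between fitting_y_center and pad_c below 0.012 m or horizontal distance between fitting_y_center and pad_d below 0.012 m) and horizontal distance between fitting_y_center and gauge between 0.3025 and 0.3425 m and height (world z) of fitting_y_center between 0.064 and 0.072 m and (angle between fitting_y_center's own z axis and vertical below 0.08 rad or angle between fitting_y_center's own z axis and vertical above 3.06 rad)); the robot touches nothing.
It fails at once if the glass beaker is moved by more than 20 mm or tipped (distance of beaker from where it was at the start of the episode above 0.02 m or angle between beaker's own z axis and vertical above 0.3 rad).
It also fails if it takes over 112 s, if anything falls off the work surface, if the arm or the gripper's body presses on something with over 40 N, if the wrist force passes 120 N, or if a joint passes its speed limit or range.

## Working session

There is one attempt and no reset: what is moved stays moved. The work goes in short steps, Python scripts to look and compute and a tool call to move; the robot and the scene stay as the last step left them, time stands still between calls to the robot, and variables do not carry over. Pictures are saved under pics/ and viewed, and the job is handed in when it is done.

Besides the shell and the picture viewer there is one more tool, called after "Call:" as name(argument=value, ...) on one line, values as JSON. jog_arm: Moves the arm, as the interface text tells. Its arguments: {"type":"object","properties":{"rows":{"type":"string"},"hand":{"type":"number"},"squeeze":{"type":"number"}},"required":["rows"]}

```bash
ls; mkdir -p pics
python3 - <<'E'
from workcell import ctrl,camera
import cv2,numpy as np
print(ctrl.get_obs())
for n in ["scene","top","wrist"]:
    c=camera(n); cv2.imwrite(f"pics/{n}0.png",cv2.resize(c["img"][...,::-1],(800,600),interpolation=cv2.INTER_CUBIC))
    print(n,c["fov_y"],c["cx"],c["cy"]); print(np.round(c["extrinsics"],3))
    np.save(f"{n}0.npy",c["img"]); np.save(f"{n}0E.npy",c["extrinsics"])
E
```

```text
pics
{'clock': 0.0, 'joint_pos': array([ 1.36410376,  0.32184144, -0.07009356,  1.45167315,  0.02262533,
        1.37080105, -0.05689929]), 'joint_velocities': array([-0.00155931, -0.00089422,  0.00163813, -0.00071886, -0.00078277,
        0.00030889,  0.00070261]), 'effort': array([-2.97274537e-04, -4.91290033e+01, -4.03537760e-01, -3.12531495e+01,
       -6.36685244e-02,  4.36752546e-02,  1.94846425e-04]), 'position': array([ 0.14217777, -0.63369039,  0.22145055]), 'ee_rot': array([-1.57091669,  0.00193199, -1.3499592 ]), 'ft_force': array([ 0.28442744, -0.58995247, -0.59404965]), 'wrist_torque': array([ 0.01564978, -0.01901169,  0.00232121]), 'finger_gap': 0.08691690388694509}
scene 54.984314971773074 252.94152552573527 192.04466260928723
[[-0.775  0.632 -0.012  0.462]
 [-0.466 -0.558  0.687  0.254]
 [ 0.427  0.537  0.727 -1.268]
 [ 0.     0.     0.     1.   ]]
top 52.0436749772826 255.2033402066236 188.41338087048968
[[ 0.019 -1.     0.012 -0.02 ]
 [ 0.99   0.02   0.136 -0.607]
 [-0.136  0.009  0.991 -0.763]
 [ 0.     0.     0.     1.   ]]
wrist 65.70646984690485 252.7860628977759 193.92960677232384
[[ 0.218 -0.976 -0.002 -0.649]
 [ 0.941  0.211 -0.264  0.032]
 [ 0.258  0.056  0.965 -0.392]
 [ 0.     0.     0.     1.   ]]
```

View pics/scene0.png

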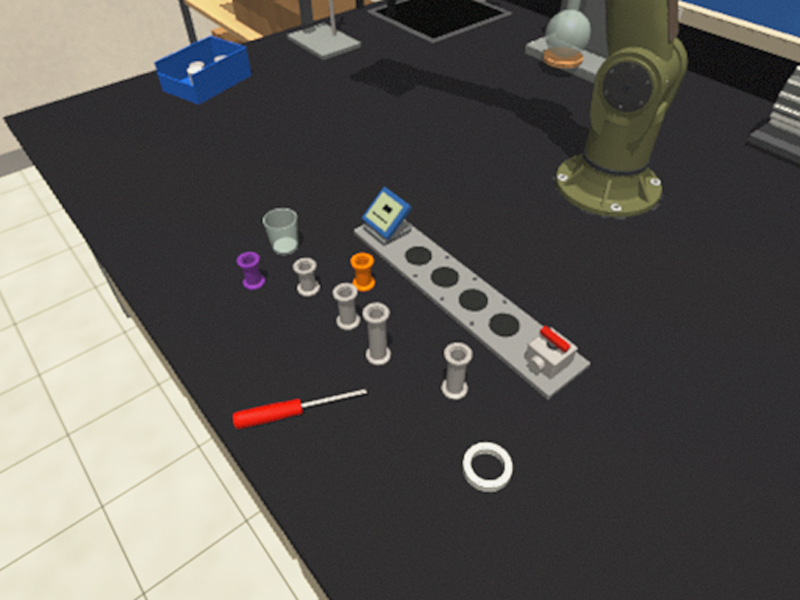

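View pics/top0.png

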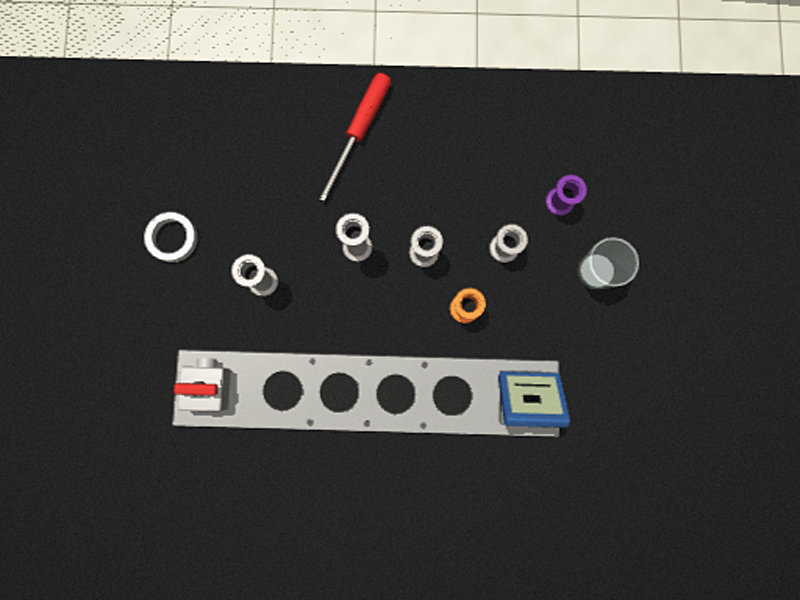

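View pics/wrist0.png

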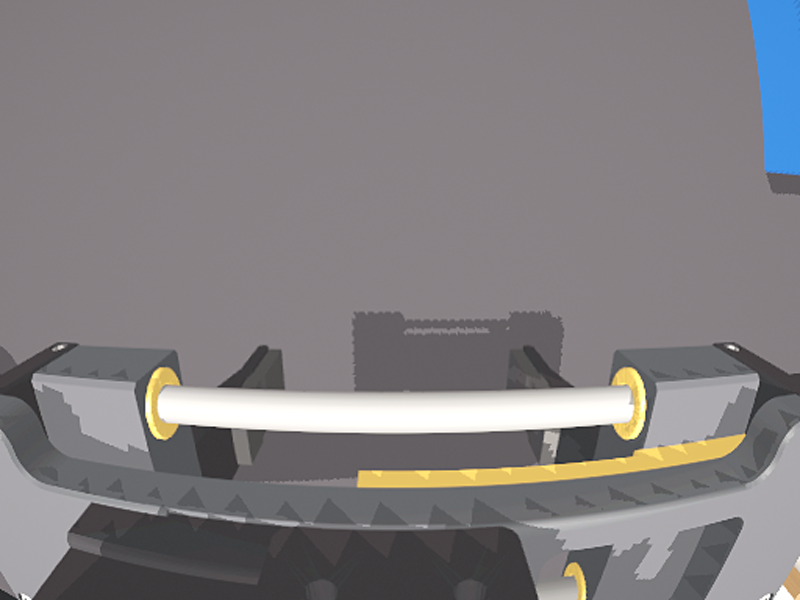

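Candidates, in top view pixels (800x600):
- Steel fittings at (248,270), (352,230), (426,242) and (512,240). These are the ones I want.
- Lookalikes to leave alone: orange (468,305), purple (570,190), white ring (170,237) and beaker (610,262).

By scene view heights, the lengths come out as 90, 106, 74 and 58. Next I'll check this with close crops and measurements.

```bash
cat > h.py <<'E'
import numpy as np,cv2
def K(fov,H=384): return H/2/np.tan(np.radians(fov)/2)
class Cam:
    def __init__(s,fov,cx,cy,E): s.f=K(fov);s.cx=cx;s.cy=cy;s.E=np.array(E)
    def proj(s,p):
        q=s.E[:3,:3]@np.array(p)+s.E[:3,3]; return np.array([s.cx+s.f*q[0]/-q[2], s.cy-s.f*q[1]/-q[2]])
    def plane(s,uv,z):
        d=s.E[:3,:3].T@np.array([(uv[0]-s.cx)/s.f,-(uv[1]-s.cy)/s.f,-1]); o=-s.E[:3,:3].T@s.E[:3,3]
        return o+d*(z-o[2])/d[2]
def get(n):
    from workcell import camera
    c=camera(n); return c["img"],Cam(c["fov_y"],c["cx"],c["cy"],c["extrinsics"])
E
python3 - <<'E'
from h import *
T=np.load("top0.npy");S=np.load("scene0.npy")
a=T[125:290,90:420,::-1]; b=S[110:270,140:390,::-1]
cv2.imwrite("pics/cropT.png",cv2.resize(a,None,fx=2.4,fy=2.4,interpolation=cv2.INTER_CUBIC))
cv2.imwrite("pics/cropS.png",cv2.resize(b,None,fx=3.2,fy=3.2,interpolation=cv2.INTER_CUBIC))
E
```

```text
(no output)
```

View pics/cropT.png

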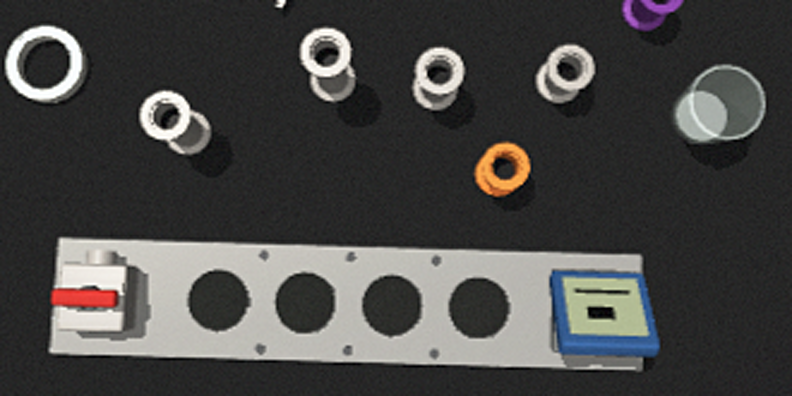

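View pics/cropS.png

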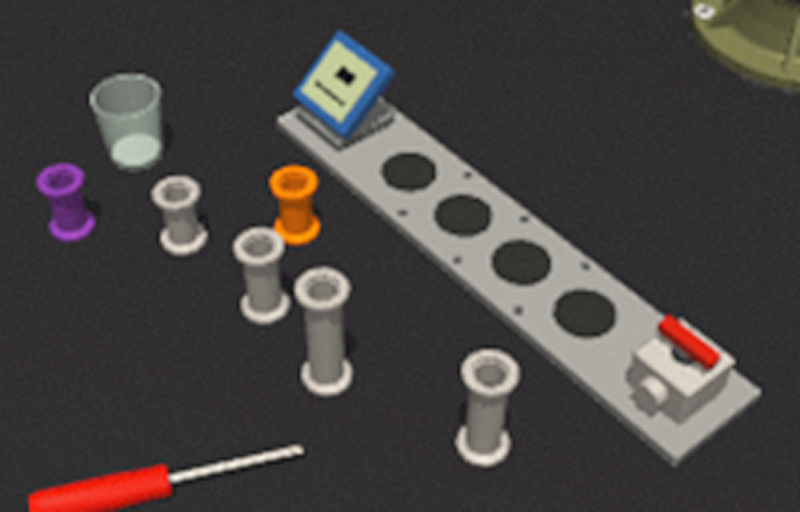

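Run:
```python
from h import *
from workcell import ctrl
T,tc=get("top");S,sc=get("scene")
print(ctrl.get_obs()["clock"])
g=cv2.cvtColor(T,cv2.COLOR_RGB2GRAY)
# pads: dark blobs within rail
for (u,v) in [(219,300),(306,303),(392,306),(479,308)]:
    u=u/2.4+90;v=v/2.4+125
    x0,y0=int(u)-22,int(v)-22
    m=(g[y0:y0+44,x0:x0+44]<95).astype(np.uint8)
    n,l,st,ce=cv2.connectedComponentsWithStats(m)
    i=l[22,22]; c=ce[i]+[x0,y0]
    print("pad",st[i,4],c,tc.plane(c,0.0135)[:2].round(4))
# fittings
for nm,L,(u,v),(us,vs) in [("w",.09,(165,117),(489,372)),("y",.106,(326,52),(322,288)),("z",.074,(439,71),(259,246)),("x",.058,(570,68),(177,193))]:
    u=u/2.4+90;v=v/2.4+125; us=us/3.2+140; vs=vs/3.2+110
    x0,y0=int(u)-14,int(v)-14
    p=g[y0:y0+28,x0:x0+28].astype(float)
    # min contrast between ring and the lower flange
    res=[]
    for th in (185,200,210):
        m=(p>th).astype(np.uint8)
        n,l,st,ce=cv2.connectedComponentsWithStats(m)
        i=1+np.argmax(st[1:,4]); mm=(l==i).astype(np.uint8)
        cs,_=cv2.findContours(mm,cv2.RETR_EXTERNAL,cv2.CHAIN_APPROX_NONE)
        e=cv2.fitEllipse(max(cs,key=len)); c=np.array(e[0])+[x0,y0]
        res.append((th,c.round(1),np.round(e[1],1),tc.plane(c,L)[:2].round(4)))
    gl=cv2.cvtColor(S,cv2.COLOR_RGB2GRAY)
    P=tc.plane(res[0][1],L)
    print(nm,*res, "scene pred",sc.proj(P).round(1),"meas",round(us,1),round(vs,1),"bottom pred",sc.proj([P[0],P[1],0]).round(1))
```

```text
0.25
pad 484 [180.54132231 249.75206612] [0.48   0.1434]
pad 487 [216.69199179 250.85626283] [0.4792 0.0686]
pad 480 [252.85       251.89166667] [ 0.4785 -0.0063]
pad 496 [288.92540323 252.89112903] [ 0.4778 -0.0811]
w (185, array([159.2, 173.4]), array([19.9, 21.6]), array([0.6262, 0.1776])) (200, array([159.1, 173.2]), array([19.8, 21.2]), array([0.6265, 0.1777])) (210, array([158.6, 172.7]), array([19.1, 19.5]), array([0.6276, 0.1789])) scene pred [291.7 225.2] meas 292.8 226.2 bottom pred [289.3 247.9]
y (185, array([225.8, 146.8]), array([19. , 21.4]), array([0.6775, 0.0498])) (200, array([225.4, 146.4]), array([19. , 19.3]), array([0.6783, 0.0506])) (210, array([225.4, 146.4]), array([18.9, 19.3]), array([0.6783, 0.0506])) scene pred [239.2 199.2] meas 240.6 200.0 bottom pred [240.8 226.9]
z (185, array([272.2, 155.3]), array([17.5, 23.1]), array([ 0.6701, -0.0405])) (200, array([272.2, 155.3]), array([17.3, 23.1]), array([ 0.6701, -0.0405])) (210, array([272.3, 154.5]), array([17.3, 20.3]), array([ 0.6717, -0.0406])) scene pred [220.5 186.3] meas 220.9 186.9 bottom pred [222.6 205.2]
x (185, array([325.8, 153.9]), array([16.9, 24.1]), array([ 0.679 , -0.1503])) (200, array([327.3, 152.6]), array([16.8, 17.6]), array([ 0.6817, -0.1534])) (210, array([327.2, 152.3]), array([16. , 16.4]), array([ 0.6823, -0.1533])) scene pred [195.  169.9] meas 195.3 170.3 bottom pred [197.5 184.7]
```

The lengths agree in both views (bottom predictions and heights match):

| Fitting | Position (x, y) |
|---|---|
| w (90 mm) | (.6275, .179) |
| y (106 mm) | (.678, .0505) |
| z (74 mm) | (.672, -.0405) |
| x (58 mm) | (.682, -.153) |

Pads from the gauge are at y = -.081, -.006, .069 and .143, with x ≈ .478 to .480. First I turn the tool to yaw 0 so the tool axes line up with the world axes.

Call:
jog_arm(rows="0 0 0 0 -1 0; 0 0 0 0 -1 0; 0 0 0 0 -1 0; 0 0 0 0 -1 0; 0 0 0 0 -1 0; 0 0 0 0 -1 0; 0 0 0 0 -1 0; 0 0 0 0 -1 0; 0 0 0 0 -1 0; 0 0 0 0 -1 0", hand=-1, squeeze=25)

```text
clock: 1.08
position: [0.1423, -0.6341, 0.2224]
ee_rot: [-1.571, 0.0, -0.473]
ft_force: [-0.3, -0.5, 0.1]
finger_gap: 0.0871
```

Call:
jog_arm(rows="0 0 0 0 -1 0; 0 0 0 0 -1 0; 0 0 0 0 -1 0; 0 0 0 0 -1 0; 0 0 0 0 -1 0; 0 0 0 0 -0.47 0; 0 0 0 0 0 0; 0 0 0 0 0 0")

```text
clock: 1.75
position: [0.1422, -0.6342, 0.2225]
ee_rot: [-1.571, 0.0, -0.001]
ft_force: [-0.3, -0.4, -0.2]
finger_gap: 0.0869
```

Call:
jog_arm(rows="0.675 0 0.6 0 0 0; 0.675 0 0.6 0 0 0; 0.675 0 0.6 0 0 0; 0.675 0 0.6 0 0 0; 0.675 0 0.6 0 0 0; 0.675 0 0.6 0 0 0; 0.675 0 0.6 0 0 0; 0.675 0 0.6 0 0 0; 0.675 0 0.6 0 0 0; 0.675 0 0.6 0 0 0")

```text
clock: 2.58
position: [0.4134, -0.3929, 0.2228]
ee_rot: [-1.571, -0.0, -0.002]
ft_force: [-0.0, -0.4, -0.9]
finger_gap: 0.0866
```

Call:
jog_arm(rows="0.675 0 0.6 0 0 0; 0.675 0 0.6 0 0 0; 0.675 0 0.6 0 0 0; 0.675 0 0.6 0 0 0; 0.675 0 0.6 0 0 0; 0.675 0 0.6 0 0 0; 0.675 0 0.6 0 0 0; 0.675 0 0.6 0 0 0; 0.675 0 0.6 0 0 0; 0.675 0 0.6 0 0 0")

```text
clock: 3.42
position: [0.6834, -0.1532, 0.2224]
ee_rot: [-1.571, 0.0, -0.002]
ft_force: [0.0, -0.7, 0.9]
finger_gap: 0.0875
```

Call:
jog_arm(rows="0 0 0 0 0 0; 0 0 0 0 0 0; 0 0 0 0 0 0")

```text
clock: 3.67
position: [0.6821, -0.1545, 0.2221]
ee_rot: [-1.571, 0.001, -0.0]
ft_force: [-0.6, -0.7, -0.2]
finger_gap: 0.0871
```

Run:
```python
from h import *
for n in ("wrist","scene"):
    I,c=get(n); cv2.imwrite(f"pics/{n}1.png",cv2.resize(I[...,::-1],(800,600),interpolation=cv2.INTER_CUBIC))
```

```text
(no output)
```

View pics/wrist1.png

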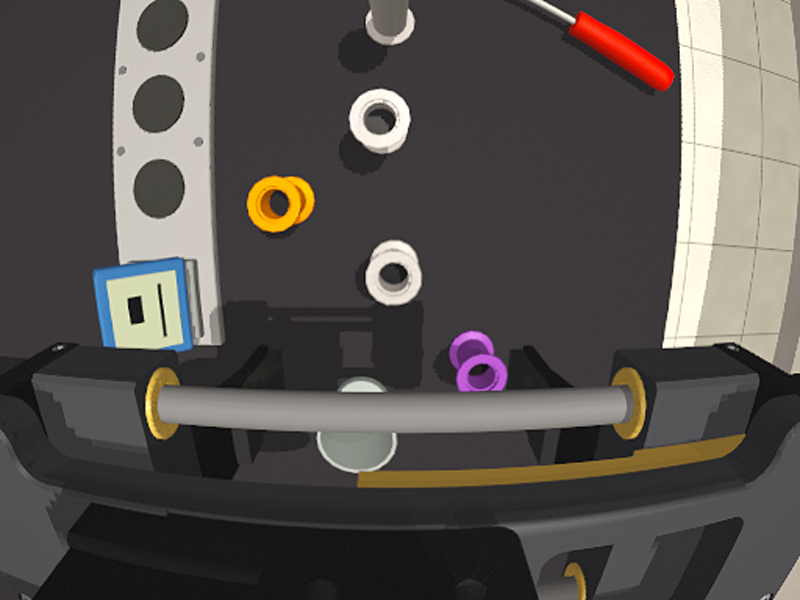

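View pics/scene1.png

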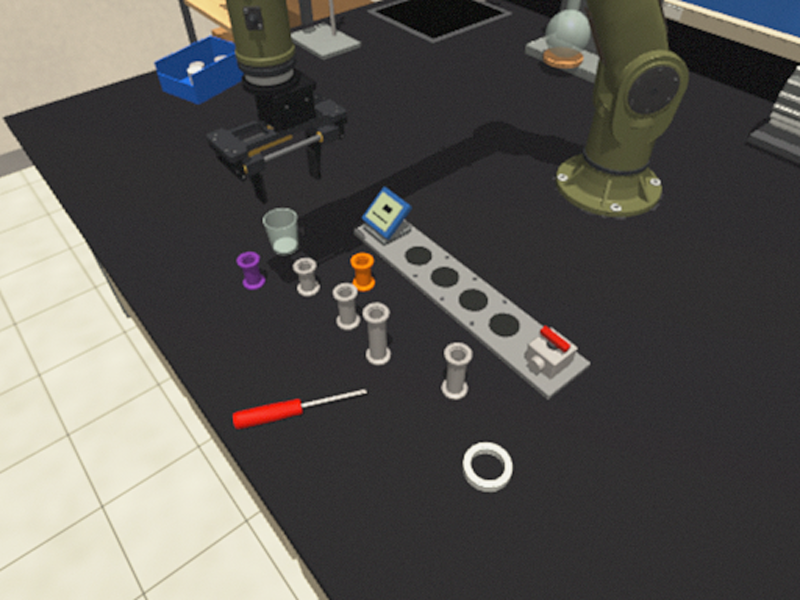

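Run:
```python
from h import *
from workcell import ctrl
o=ctrl.get_obs();print(o["joint_pos"].round(3),o["position"])
I,c=get("scene");print("TCP in scene(800)",c.proj(o["position"])*800/512, "grasp", c.proj(o["position"]+[0,0,.019])*800/512)
for n in ("top",):
    I,c=get(n); print(c.proj(o["position"])*800/512); cv2.imwrite(f"pics/{n}1.png",cv2.resize(I[...,::-1],(800,600),interpolation=cv2.INTER_CUBIC))
I,c=get("wrist")
def fish(p):
    q=c.E[:3,:3]@np.array(p)+c.E[:3,3]; f=192/np.tan(np.radians(0.5*65.70646984690485)); x,y,z=q[0],-q[1],-q[2]
    r=np.hypot(x,y);th=np.arctan2(r,z);return (np.array([c.cx+f*th*x/r,c.cy+f*th*y/r])*800/512).round(1),q.round(3)
for p in [o["position"],[.682,-.153,.058],[.672,-.041,.074],[.4778,-.0811,.015],[.682,-.153,0]]: print(p,fish(p))
```

```text
[ 0.599  0.492 -0.604  1.293  0.276  1.439  0.012] [ 0.68158601 -0.1562551   0.22255528]
TCP in scene(800) [287.87448819 187.15949202] grasp [286.05051609 176.90236126]
[544.84324305 202.71671342]
[ 0.68158601 -0.1562551   0.22255528] (array([395.9, 371.7]), array([ 0.   , -0.026, -0.177]))
[0.682, -0.153, 0.058] (array([396.1, 274.8]), array([ 0.001,  0.02 , -0.335]))
[0.672, -0.041, 0.074] (array([380.3, 115. ]), array([-0.01 ,  0.124, -0.29 ]))
[0.4778, -0.0811, 0.015] (array([159. , 186.9]), array([-0.204,  0.1  , -0.357]))
[0.682, -0.153, 0] (array([395.9, 260.7]), array([ 0.001,  0.036, -0.39 ]))
```

View pics/top1.png

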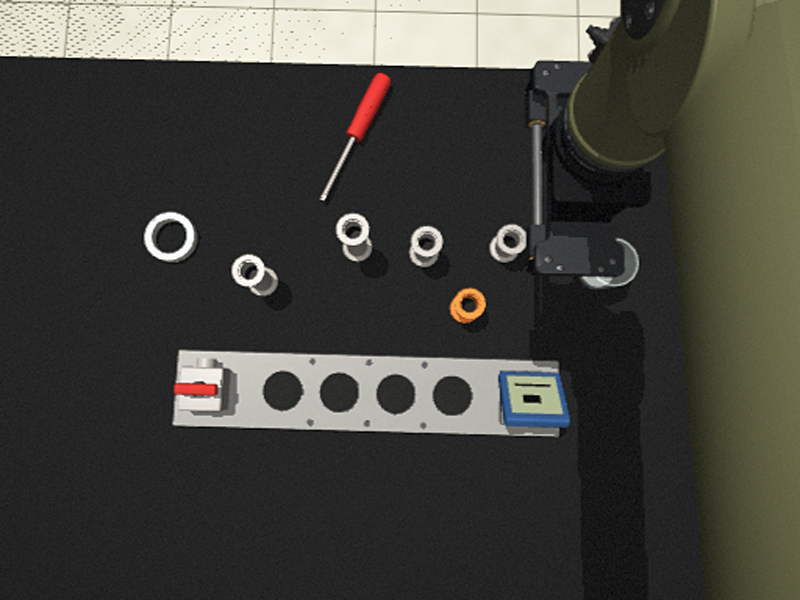

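The wrist view puts the x fitting ring at (394,277), against a predicted (396,275), so the tool is centred to about 1.5 mm. Now I descend.

Call:
jog_arm(rows="0 0.6 0 0 0 0; 0 0.6 0 0 0 0; 0 0.6 0 0 0 0; 0 0.6 0 0 0 0; 0 0.6 0 0 0 0; 0 0.6 0 0 0 0; 0 0.6 0 0 0 0; 0 0.6 0 0 0 0; 0 0.27 0 0 0 0; 0 0 0 0 0 0")

```text
clock: 4.75
position: [0.6796, -0.1549, 0.0166]
ee_rot: [-1.57, 0.006, -0.001]
ft_force: [-0.2, -0.5, -1.3]
finger_gap: 0.0871
```

Call:
jog_arm(rows="0 0 0 0 0 0; 0 0 0 0 0 0; 0 0 0 0 0 0; 0 0 0 0 0 0; 0 0 0 0 0 0; 0 0 0 0 0 0; 0 0 0 0 0 0; 0 0 0 0 0 0", hand=1, squeeze=25)

```text
clock: 5.42
position: [0.6823, -0.1543, 0.0199]
ee_rot: [-1.571, 0.0, 0.0]
ft_force: [-0.4, 0.2, 0.1]
finger_gap: 0.0416
```

Run:
```python
from h import *
for n in ("wrist","scene"):
    I,c=get(n); 
    if n=="scene": I=I[60:260,130:400]
    cv2.imwrite(f"pics/{n}2.png",cv2.resize(I[...,::-1],(800,600),interpolation=cv2.INTER_CUBIC))
```

```text
(no output)
```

View pics/scene2.png

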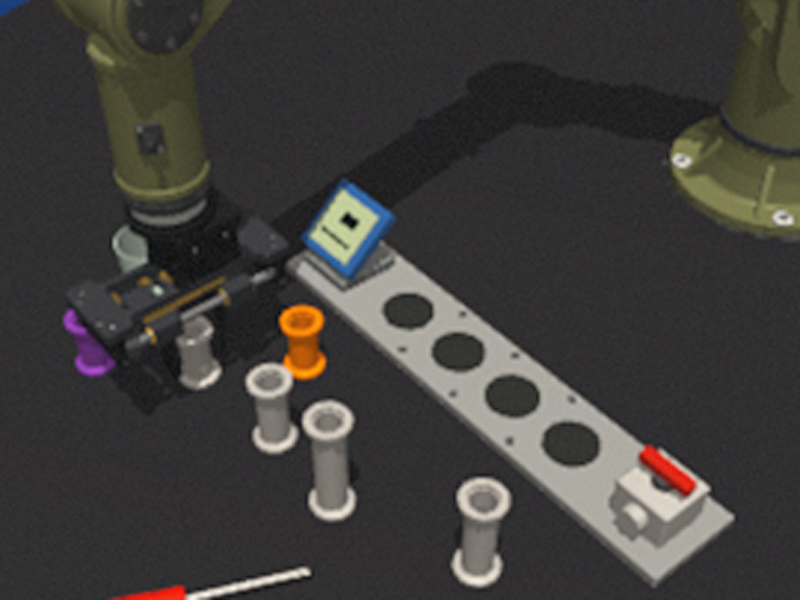

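View pics/wrist2.png

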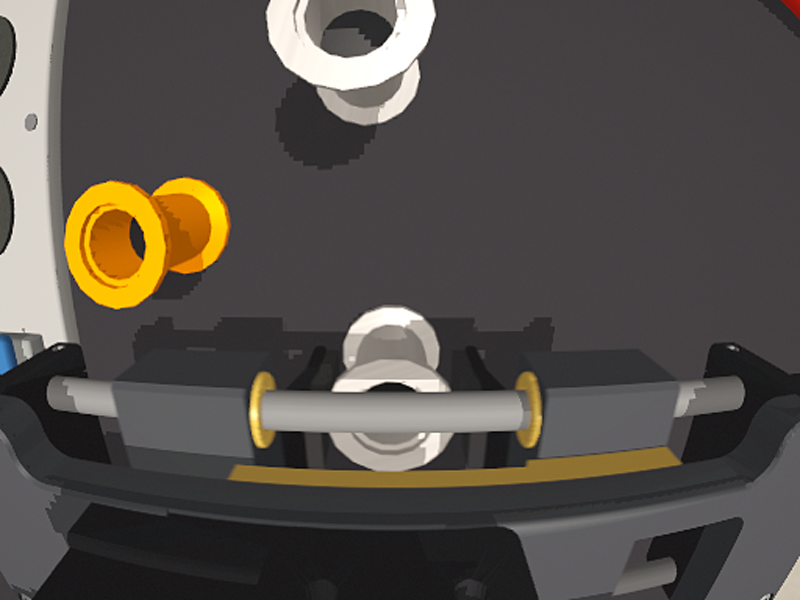

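Call:
jog_arm(rows="0 0 0 0 0 0; 0 0 0 0 0 0; 0 0 0 0 0 0; 0 0 0 0 0 0; 0 0 0 0 0 0; 0 0 0 0 0 0")

```text
clock: 6.02
position: [0.6824, -0.1543, 0.0199]
ee_rot: [-1.571, -0.0, -0.0]
ft_force: [-1.2, 0.5, 3.0]
finger_gap: 0.0381
```

Call:
jog_arm(rows="0 0 0 0 0 0; 0 0 0 0 0 0; 0 0 0 0 0 0; 0 0 0 0 0 0; 0 0 0 0 0 0; 0 0 0 0 0 0")

```text
clock: 6.52
position: [0.6824, -0.1543, 0.0199]
ee_rot: [-1.571, -0.0, 0.0]
ft_force: [-1.2, -0.4, 4.1]
finger_gap: 0.0382
```

Run:
```python
from h import *
for n in ("wrist","scene"):
    I,c=get(n); 
    I=I[130:200,150:240] if n=="scene" else I[190:320,130:380]
    cv2.imwrite(f"pics/{n}3.png",cv2.resize(I[...,::-1],(800,600 if n=="scene" else 416),interpolation=cv2.INTER_CUBIC))
```

```text
(no output)
```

View pics/scene3.png

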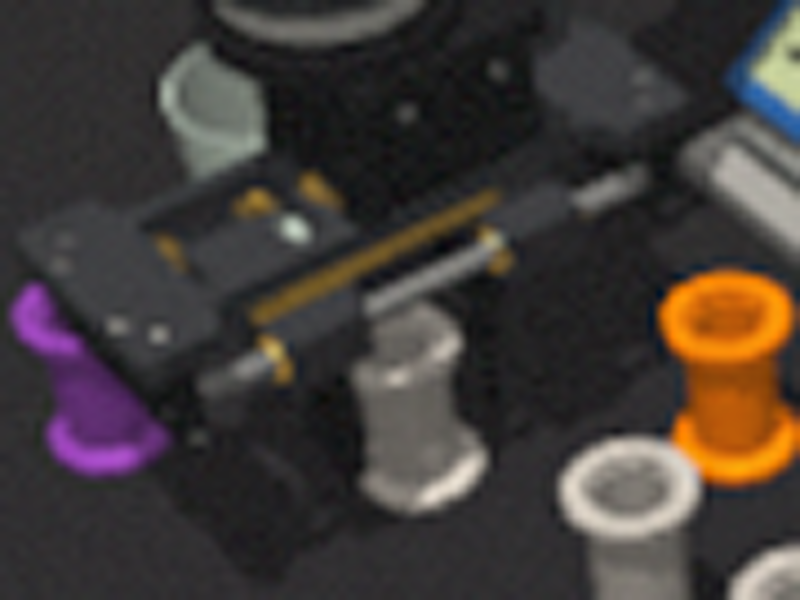

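View pics/wrist3.png

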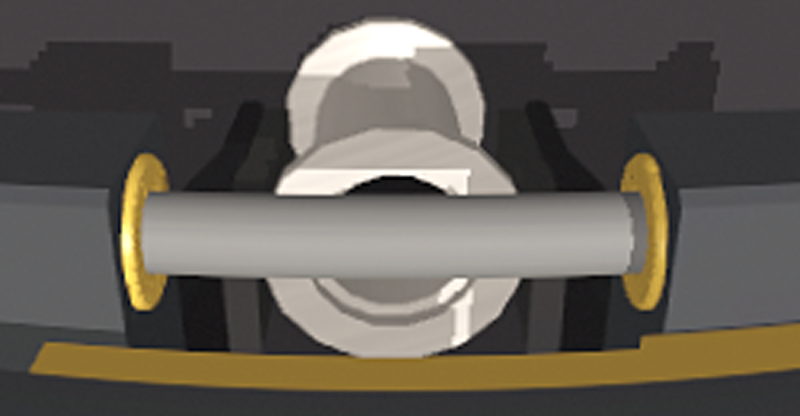

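The gap stopped at 38 mm, so the fingers seem to be on the flange rather than the 28 mm tube. I'll reopen, go 9 mm lower and close again.

Call:
jog_arm(rows="0 0 0 0 0 0; 0 0 0 0 0 0; 0 0 0 0 0 0; 0 0 0 0 0 0; 0 0.12 0 0 0 0; 0 0.11 0 0 0 0; 0 0 0 0 0 0; 0 0 0 0 0 0", hand=-0.38)

```text
clock: 7.28
position: [0.6818, -0.1542, 0.0097]
ee_rot: [-1.57, 0.001, 0.0]
ft_force: [-0.1, 0.6, -0.5]
finger_gap: 0.0596
```

Call:
jog_arm(rows="0 0 0 0 0 0; 0 0 0 0 0 0; 0 0 0 0 0 0; 0 0 0 0 0 0; 0 0 0 0 0 0; 0 0 0 0 0 0; 0 0 0 0 0 0; 0 0 0 0 0 0; 0 0 0 0 0 0; 0 0 0 0 0 0", hand=1)

```text
clock: 8.12
position: [0.6824, -0.1543, 0.0107]
ee_rot: [-1.571, -0.0, -0.0]
ft_force: [-1.1, 0.0, 2.2]
finger_gap: 0.039
```

Run:
```python
from h import *
for n in ("wrist","scene"):
    I,c=get(n); 
    I=I[130:200,150:240] if n=="scene" else I[190:320,130:380]
    cv2.imwrite(f"pics/{n}4.png",cv2.resize(I[...,::-1],(800,600 if n=="scene" else 416),interpolation=cv2.INTER_CUBIC))
```

```text
(no output)
```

View pics/scene4.png

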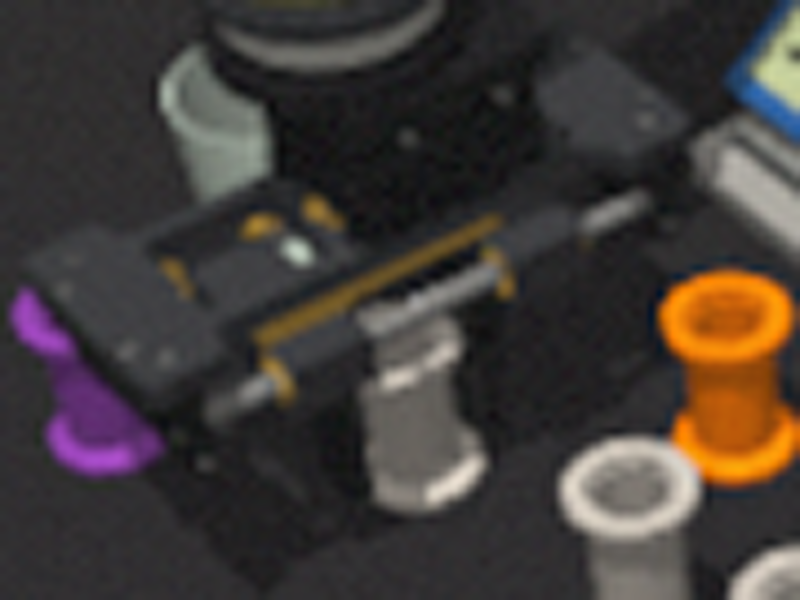

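View pics/wrist4.png

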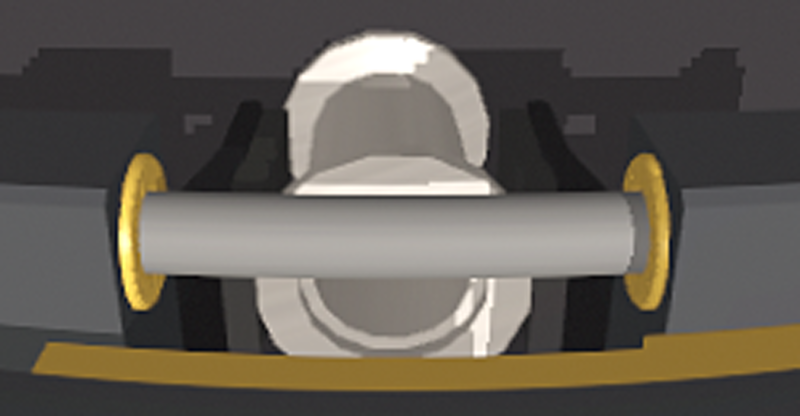

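Call:
jog_arm(rows="0 -0.15 0 0 0 0; 0 -0.15 0 0 0 0; 0 -0.2 0 0 0 0; 0 -0.25 0 0 0 0; 0 -0.25 0 0 0 0; 0 0 0 0 0 0; 0 0 0 0 0 0")

```text
clock: 8.8
position: [0.6832, -0.1544, 0.052]
ee_rot: [-1.572, -0.002, -0.0]
ft_force: [-0.4, -0.0, -1.7]
finger_gap: 0.0385
```

Run:
```python
from h import *
for n in ("wrist","scene"):
    I,c=get(n); 
    I=I[130:200,150:240] if n=="scene" else I[190:320,130:380]
    cv2.imwrite(f"pics/{n}5.png",cv2.resize(I[...,::-1],(800,600 if n=="scene" else 416),interpolation=cv2.INTER_CUBIC))
```

```text
(no output)
```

View pics/scene5.png

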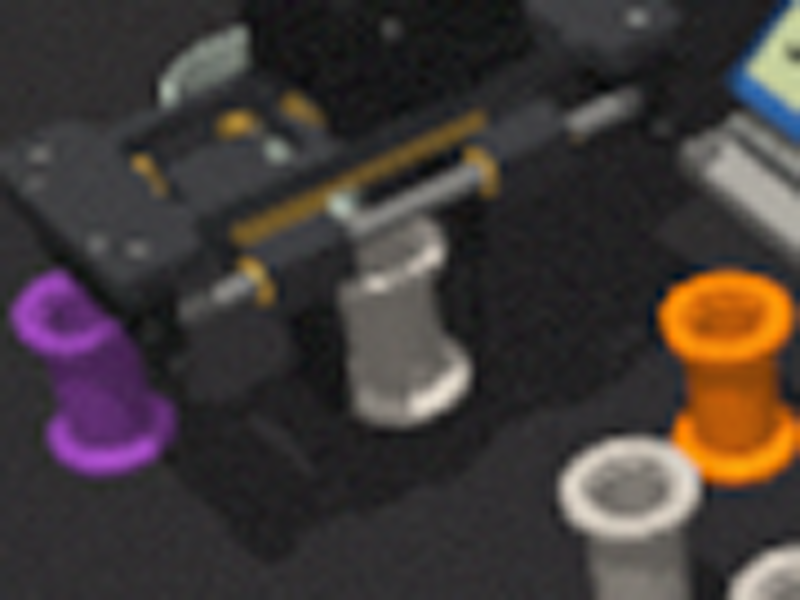

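View pics/wrist5.png

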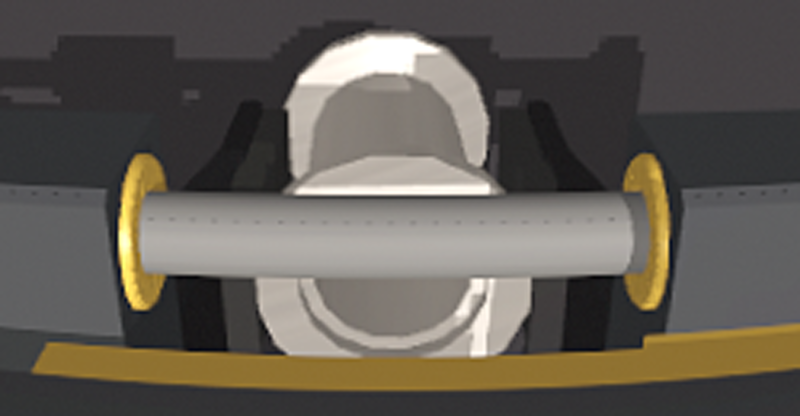

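The lift worked, and the fitting looks the same in the wrist view. Next I raise it and carry it to pad 1 at (.478, -.081).

Call:
jog_arm(rows="0 -0.5 0 0 0 0; 0 -0.5 0 0 0 0; 0 -0.5 0 0 0 0; 0 -0.5 0 0 0 0; 0 -0.5 0 0 0 0; 0 0 0 0 0 0")

```text
clock: 9.4
position: [0.6845, -0.1543, 0.1548]
ee_rot: [-1.572, -0.006, -0.0]
ft_force: [0.8, -0.1, -0.0]
finger_gap: 0.0384
```

Call:
jog_arm(rows="-0.51 0 0.183 0 0 0; -0.51 0 0.183 0 0 0; -0.51 0 0.183 0 0 0; -0.51 0 0.183 0 0 0; -0.51 0 0.183 0 0 0; -0.51 0 0.183 0 0 0; -0.51 0 0.183 0 0 0; -0.51 0 0.183 0 0 0; -0.51 0 0.183 0 0 0; -0.51 0 0.183 0 0 0")

```text
clock: 10.23
position: [0.4764, -0.0806, 0.1491]
ee_rot: [-1.57, 0.002, -0.0]
ft_force: [0.2, -0.5, -0.9]
finger_gap: 0.0387
```

Call:
jog_arm(rows="0 0 0 0 0 0; 0 0 0 0 0 0; 0 0 0 0 0 0; 0 0 0 0 0 0")

```text
clock: 10.57
position: [0.479, -0.0814, 0.1503]
ee_rot: [-1.57, -0.0, -0.0]
ft_force: [-0.6, -0.5, -0.5]
finger_gap: 0.0388
```

```bash
cat > look.py <<'E'
import sys
from h import *
from workcell import ctrl
k=sys.argv[1]
o=ctrl.get_obs();print(o["position"].round(4),o["ee_rot"].round(3),o["clock"],o["finger_gap"])
a,c=get("wrist");b,c=get("scene")
im=np.hstack([cv2.resize(a[...,::-1],(400,300),interpolation=cv2.INTER_AREA),cv2.resize(b[80:280,120:387,::-1],(400,300),interpolation=cv2.INTER_CUBIC)])
if len(sys.argv)>2:
    t,c=get("top"); im=np.vstack([im,np.hstack([cv2.resize(t[125:290,90:310,::-1],(400,300)),cv2.resize(a[180:,128:384,::-1],(400,300))])])
cv2.imwrite(f"pics/L{k}.png",im)
E
python3 look.py 1 t
```

```text
[ 0.479  -0.0814  0.1503] [-1.57 -0.   -0.  ] 10.5667 0.03882506165098871
```

View pics/L1.png

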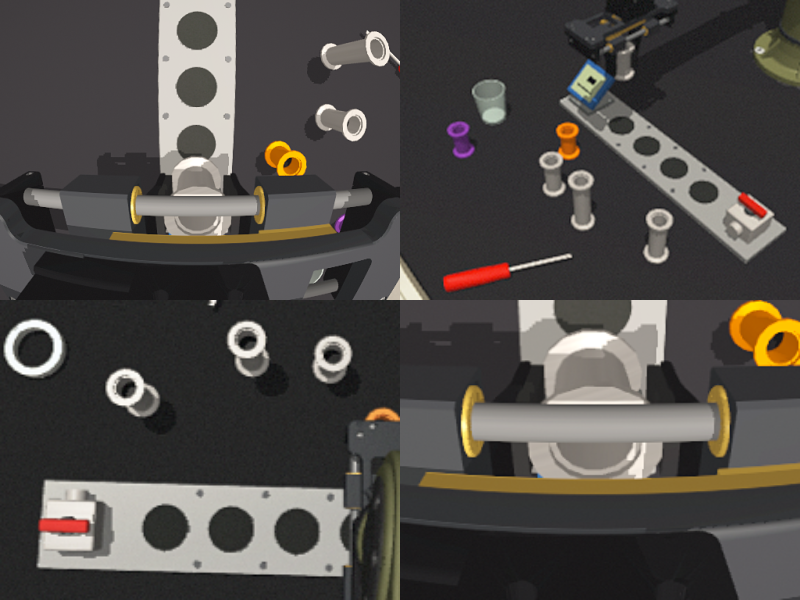

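Call:
jog_arm(rows="0 0.4 0 0 0 0; 0 0.4 0 0 0 0; 0 0.4 0 0 0 0; 0 0.4 0 0 0 0; 0 0.4 0 0 0 0; 0 0.4 0 0 0 0; 0 0.4 0 0 0 0; 0 0.15 0 0 0 0; 0 0.08 0 0 0 0; 0 0 0 0 0 0")

```text
clock: 11.55
position: [0.4783, -0.0809, 0.029]
ee_rot: [-1.57, 0.001, 0.0]
ft_force: [-0.1, -0.2, -0.3]
finger_gap: 0.0384
```

Call:
jog_arm(rows="0 0 0 0 0 0; 0 0 0 0 0 0; 0 0 0 0 0 0")

```text
clock: 11.8
position: [0.4791, -0.0812, 0.0302]
ee_rot: [-1.572, -0.002, -0.0]
ft_force: [0.0, -0.9, -0.9]
finger_gap: 0.0389
```

Call:
jog_arm(rows="0 0.04 0 0 0 0; 0 0.03 0 0 0 0; 0 0.02 0 0 0 0; 0 0 0 0 0 0; 0 0 0 0 0 0")

```text
clock: 12.22
position: [0.4783, -0.081, 0.0257]
ee_rot: [-1.571, 0.0, 0.0]
ft_force: [0.8, -0.4, -1.2]
finger_gap: 0.0386
```

Call:
jog_arm(rows="0 0.02 0 0 0 0; 0 0.02 0 0 0 0; 0 0 0 0 0 0; 0 0 0 0 0 0")

```text
clock: 12.55
position: [0.4785, -0.0812, 0.0254]
ee_rot: [-1.572, 0.001, 0.0]
ft_force: [-3.9, 0.0, 10.9]
finger_gap: 0.0384
```

Contact at 10.9 N, so I release and retreat.

Call:
jog_arm(rows="0 0 0 0 0 0; 0 0 0 0 0 0; 0 0 0 0 0 0; 0 0 0 0 0 0; 0 0 0 0 0 0; 0 0 0 0 0 0; 0 0 0 0 0 0; 0 0 0 0 0 0", hand=-1)

```text
clock: 13.22
position: [0.4783, -0.081, 0.0241]
ee_rot: [-1.571, 0.0, 0.0]
ft_force: [1.1, 0.3, 0.6]
finger_gap: 0.0827
```

Call:
jog_arm(rows="0 -0.3 0 0 0 0; 0 -0.5 0 0 0 0; 0 -0.6 0 0 0 0; 0 -0.6 0 0 0 0; 0 -0.7 0 0 0 0; 0 -0.7 0 0 0 0; 0 -0.7 0 0 0 0; 0 -0.7 0 0 0 0; 0 0 0 0 0 0; 0 0 0 0 0 0")

```text
clock: 14.05
position: [0.4795, -0.081, 0.2186]
ee_rot: [-1.573, -0.004, 0.0]
ft_force: [0.4, -0.5, -1.5]
finger_gap: 0.0868
```

```bash
python3 look.py 2 t
```

```text
[ 0.4795 -0.081   0.2186] [-1.573 -0.004  0.   ] 14.05 0.08678267300073078
```

View pics/L2.png

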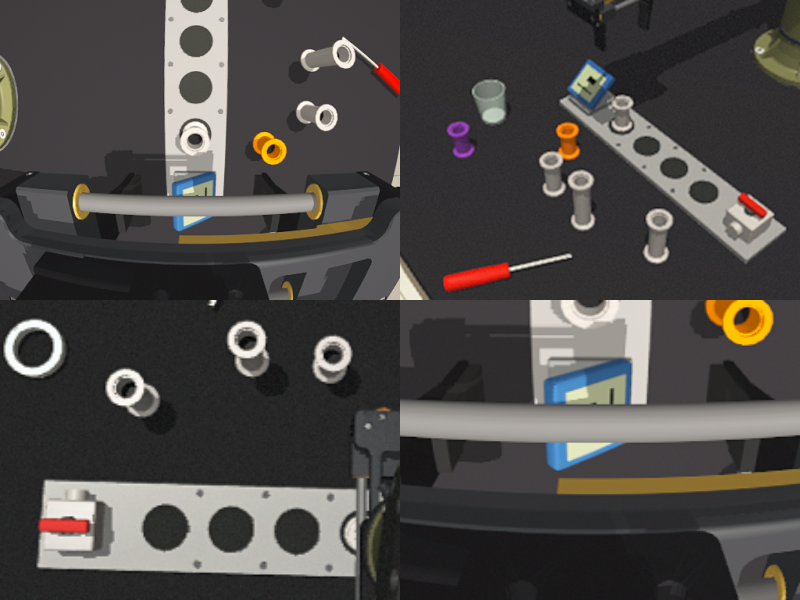

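Fitting x stands on pad 1. Next is z (74 mm).

Call:
jog_arm(rows="0.484 0 0.097 0 0 0; 0.484 0 0.097 0 0 0; 0.484 0 0.097 0 0 0; 0.484 0 0.097 0 0 0; 0.484 0 0.097 0 0 0; 0.484 0 0.097 0 0 0; 0.484 0 0.097 0 0 0; 0.484 0 0.097 0 0 0; 0.484 0 0.097 0 0 0; 0.484 0 0.097 0 0 0")

```text
clock: 15.03
position: [0.672, -0.042, 0.214]
ee_rot: [-1.57, 0.003, 0.0]
ft_force: [-0.4, -0.9, 0.2]
finger_gap: 0.0873
```

Call:
jog_arm(rows="0 0 0 0 0 0; 0 0 0 0 0 0; 0 0 0 0 0 0; 0 0 0 0 0 0")

```text
clock: 15.37
position: [0.6709, -0.0426, 0.2157]
ee_rot: [-1.571, 0.001, -0.0]
ft_force: [0.5, -0.8, 0.2]
finger_gap: 0.0876
```

```bash
cat >> h.py <<'E'
def wristcam():
    from workcell import camera
    d=camera("wrist"); E=d["extrinsics"]; f=K(d["fov_y"])
    def proj(p):
        q=E[:3,:3]@np.array(p)+E[:3,3]; x,y,z=q[0],-q[1],-q[2]; r=np.hypot(x,y);t=np.arctan2(r,z)
        return np.array([d["cx"]+f*t*x/r,d["cy"]+f*t*y/r])
    def plane(uv,h):
        a=np.array([uv[0]-d["cx"],uv[1]-d["cy"]]); r=np.hypot(*a); t=r/f
        v=np.array([a[0]/r*np.sin(t),-a[1]/r*np.sin(t),-np.cos(t)]); D=E[:3,:3].T@v; o=-E[:3,:3].T@E[:3,3]
        return o+D*(h-o[2])/D[2]
    return d["img"],proj,plane
E
cat > ring.py <<'E'
import sys
from h import *
from workcell import ctrl
k,x,y,z=sys.argv[1],*map(float,sys.argv[2:5])
I,proj,plane=wristcam(); u=proj([x,y,z]); print("pos",ctrl.get_obs()["position"].round(4),"pred",u.round(1))
x0,y0=max(int(u[0])-40,0),max(int(u[1])-40,0); p=I[y0:y0+80,x0:x0+80]; g=cv2.cvtColor(p,cv2.COLOR_RGB2GRAY)
# bore: dark blob near predicted centre
m=(g<170).astype(np.uint8)*255
for th in (150,180,200):
    cs,h=cv2.findContours(((g>th)*255).astype(np.uint8),cv2.RETR_CCOMP,cv2.CHAIN_APPROX_NONE)
    for c,hh in zip(cs,h[0]):
        if len(c)>15:
            e=cv2.fitEllipse(c); q=np.array(e[0])+[x0,y0]
            if np.hypot(*(q-u))<14: print(th,"hole" if hh[3]>=0 else "outer",q.round(1),np.round(e[1],1),plane(q,z)[:2].round(4))
cv2.imwrite(f"pics/R{k}.png",cv2.resize(p[...,::-1],(560,560),interpolation=cv2.INTER_CUBIC))
E
python3 ring.py z .672 -.0405 .074
```

```text
pos [ 0.6711 -0.0427  0.216 ] pred [254.4 181.6]
150 outer [253.4 178. ] [36.7 46. ] [ 0.6711 -0.0366]
150 hole [253.5 181.3] [20.5 21.1] [ 0.6712 -0.0402]
180 outer [253.3 177.4] [36.6 44.3] [ 0.6709 -0.036 ]
180 hole [253.7 181.3] [21.3 22.3] [ 0.6713 -0.0402]
200 outer [253.4 177.2] [36.4 43.3] [ 0.671  -0.0358]
200 hole [253.6 181.3] [21.3 23. ] [ 0.6713 -0.0402]
```

View pics/Rz.png

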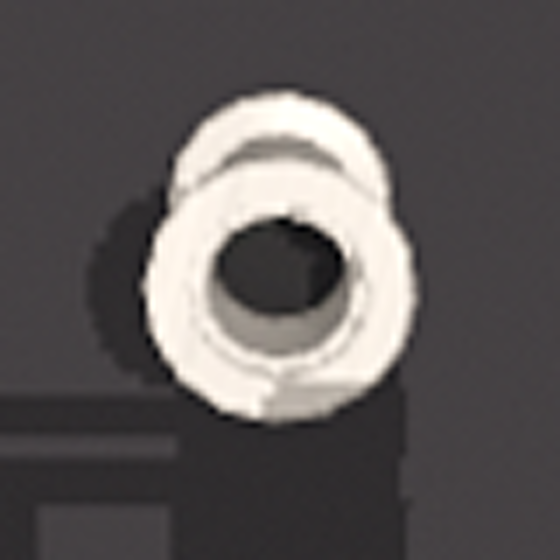

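Call:
jog_arm(rows="0 0.6 0.06 0 0 0; 0 0.6 0 0 0 0; 0 0.6 0 0 0 0; 0 0.6 0 0 0 0; 0 0.6 0 0 0 0; 0 0.6 0 0 0 0; 0 0.6 0 0 0 0; 0 0.4 0 0 0 0; 0 0.15 0 0 0 0; 0 0 0 0 0 0")

```text
clock: 16.25
position: [0.6703, -0.0404, 0.0247]
ee_rot: [-1.571, 0.003, -0.0]
ft_force: [0.3, -0.2, 0.9]
finger_gap: 0.0871
```

Call:
jog_arm(rows="0 0 0 0 0 0; 0 0 0 0 0 0; 0 0 0 0 0 0; 0 0 0 0 0 0; 0 0 0 0 0 0; 0 0 0 0 0 0; 0 0 0 0 0 0; 0 0 0 0 0 0; 0 0 0 0 0 0; 0 0 0 0 0 0", hand=1)

```text
clock: 17.08
position: [0.6719, -0.0398, 0.0261]
ee_rot: [-1.571, 0.0, 0.0]
ft_force: [-0.3, -0.5, 0.9]
finger_gap: 0.0383
```

Call:
jog_arm(rows="0 0 0 0 0 0; 0 0 0 0 0 0; 0 0 0 0 0 0; 0 0 0 0 0 0")

```text
clock: 17.42
position: [0.6719, -0.0398, 0.0261]
ee_rot: [-1.571, 0.0, 0.0]
ft_force: [-1.4, 0.5, 0.5]
finger_gap: 0.0387
```

Call:
jog_arm(rows="0 -0.2 0 0 0 0; 0 -0.3 0 0 0 0; 0 -0.5 0 0 0 0; 0 -0.5 0 0 0 0; 0 -0.5 0 0 0 0; 0 -0.5 0 0 0 0; 0 -0.5 0 0 0 0; 0 -0.1 0 0 0 0; 0 0 0 0 0 0")

```text
clock: 18.17
position: [0.6733, -0.0396, 0.1528]
ee_rot: [-1.571, -0.004, 0.0]
ft_force: [-0.0, 1.1, -2.5]
finger_gap: 0.0386
```

Call:
jog_arm(rows="-0.483 0 0.084 0 0 0; -0.483 0 0.084 0 0 0; -0.483 0 0.084 0 0 0; -0.483 0 0.084 0 0 0; -0.483 0 0.084 0 0 0; -0.483 0 0.084 0 0 0; -0.483 0 0.084 0 0 0; -0.483 0 0.084 0 0 0; -0.483 0 0.084 0 0 0; -0.483 0 0.084 0 0 0")

```text
clock: 19.0
position: [0.4767, -0.0061, 0.1487]
ee_rot: [-1.57, 0.002, -0.0]
ft_force: [-0.1, -0.5, -0.4]
finger_gap: 0.0386
```

Call:
jog_arm(rows="0 0 0 0 0 0; 0 0 0 0 0 0; 0 0 0 0 0 0; 0 0 0 0 0 0")

```text
clock: 19.33
position: [0.4792, -0.0064, 0.1499]
ee_rot: [-1.57, -0.0, -0.0]
ft_force: [0.9, 0.5, -1.4]
finger_gap: 0.0383
```

```bash
python3 look.py 3 t
```

```text
[ 0.4792 -0.0064  0.1499] [-1.57 -0.   -0.  ] 19.3333 0.03832862908631302
```

View pics/L3.png

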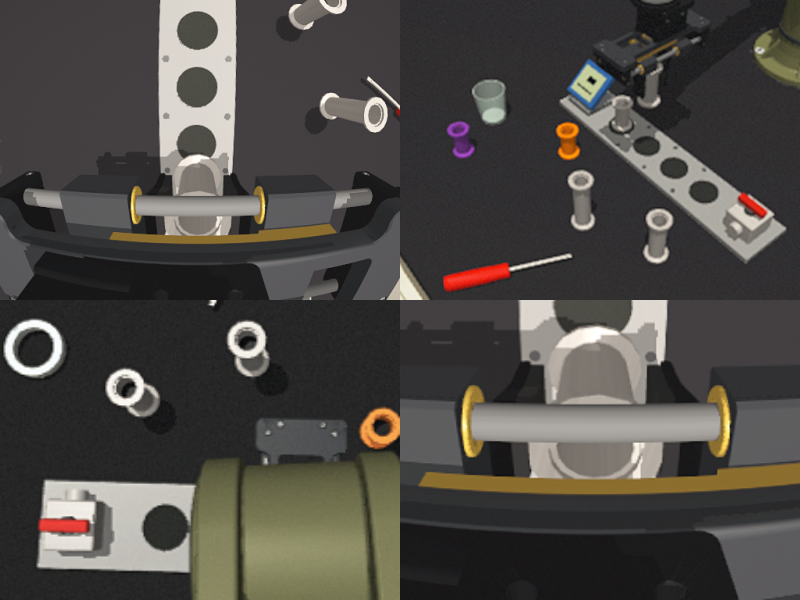

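Call:
jog_arm(rows="0 0.4 0 0 0 0; 0 0.4 0 0 0 0; 0 0.4 0 0 0 0; 0 0.4 0 0 0 0; 0 0.4 0 0 0 0; 0 0.3 0 0 0 0; 0 0.2 0 0 0 0; 0 0.1 0 0 0 0; 0 0.04 0 0 0 0; 0 0 0 0 0 0")

```text
clock: 20.32
position: [0.479, -0.0062, 0.0446]
ee_rot: [-1.571, -0.0, 0.0]
ft_force: [-0.4, -1.0, -0.4]
finger_gap: 0.0386
```

Call:
jog_arm(rows="0 0 0 0 0 0; 0 0.03 0 0 0 0; 0 0.02 0 0 0 0; 0 0 0 0 0 0; 0 0 0 0 0 0")

```text
clock: 20.73
position: [0.4788, -0.0063, 0.0427]
ee_rot: [-1.571, -0.0, 0.0]
ft_force: [-0.3, 0.3, -2.4]
finger_gap: 0.0388
```

Call:
jog_arm(rows="0 0.03 0 0 0 0; 0 0.02 0 0 0 0; 0 0.01 0 0 0 0; 0 0 0 0 0 0; 0 0 0 0 0 0")

```text
clock: 21.15
position: [0.479, -0.0063, 0.041]
ee_rot: [-1.572, -0.0, 0.0]
ft_force: [-2.0, -1.4, 7.9]
finger_gap: 0.0383
```

Call:
jog_arm(rows="0 0 0 0 0 0; 0 0 0 0 0 0; 0 0 0 0 0 0; 0 0 0 0 0 0; 0 0 0 0 0 0; 0 0 0 0 0 0; 0 0 0 0 0 0; 0 0 0 0 0 0", hand=-1)

```text
clock: 21.82
position: [0.4787, -0.0062, 0.0401]
ee_rot: [-1.571, 0.0, 0.0]
ft_force: [-0.2, 0.7, 0.7]
finger_gap: 0.0823
```

Call:
jog_arm(rows="0 -0.3 0 0 0 0; 0 -0.5 0 0 0 0; 0 -0.6 0 0 0 0; 0 -0.6 0 0 0 0; 0 -0.7 0 0 0 0; 0 -0.7 0 0 0 0; 0 -0.7 0 0 0 0; 0 -0.7 0 0 0 0; 0 0 0 0 0 0; 0 0 0 0 0 0")

```text
clock: 22.65
position: [0.4799, -0.006, 0.2345]
ee_rot: [-1.572, -0.004, 0.0]
ft_force: [-0.9, 0.1, -0.3]
finger_gap: 0.087
```

```bash
python3 look.py 4 t
```

```text
[ 0.4799 -0.006   0.2345] [-1.572 -0.004  0.   ] 22.65 0.08700213659798614
```

View pics/L4.png

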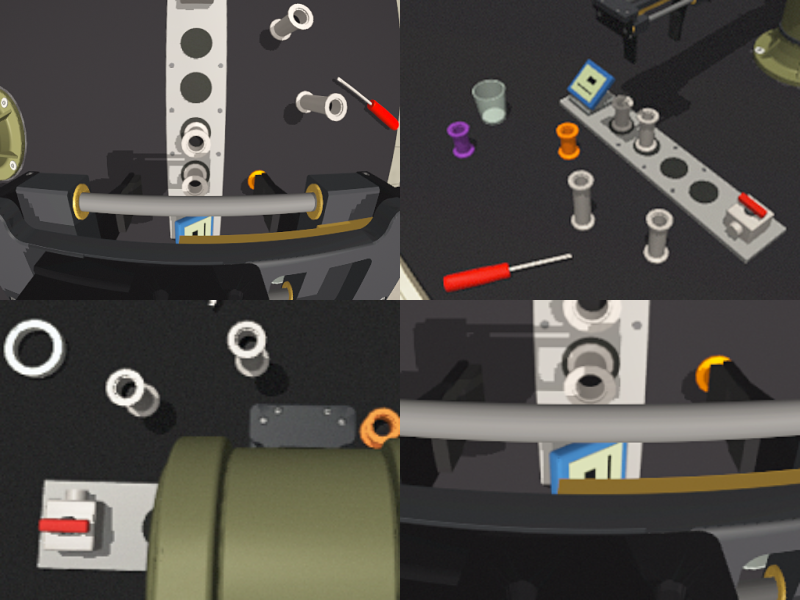

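Fitting z is down on pad 2. Next is w (90 mm), at about (.6275, .179).

Call:
jog_arm(rows="0.372 0 0.462 0 0 0; 0.372 0 0.462 0 0 0; 0.372 0 0.462 0 0 0; 0.372 0 0.462 0 0 0; 0.372 0 0.462 0 0 0; 0.372 0 0.462 0 0 0; 0.372 0 0.462 0 0 0; 0.372 0 0.462 0 0 0; 0.372 0 0.462 0 0 0; 0.372 0 0.462 0 0 0")

```text
clock: 23.63
position: [0.6274, 0.1793, 0.2301]
ee_rot: [-1.571, 0.003, 0.0]
ft_force: [0.0, -0.7, -0.1]
finger_gap: 0.0871
```

Call:
jog_arm(rows="0 0 0 0 0 0; 0 0 0 0 0 0; 0 0 0 0 0 0; 0 0 0 0 0 0")

```text
clock: 23.97
position: [0.627, 0.1773, 0.2315]
ee_rot: [-1.572, 0.001, -0.001]
ft_force: [0.1, -0.1, -0.5]
finger_gap: 0.087
```

```bash
python3 ring.py w .6275 .1787 .090
```

```text
pos [0.6272 0.1772 0.2319] pred [253.8 182.1]
150 outer [252.3 176.4] [36.4 47.7] [0.626  0.1848]
150 hole [252.4 180.3] [20.8 21.4] [0.6261 0.1807]
180 outer [252.1 176.2] [36.2 46.6] [0.6258 0.185 ]
180 hole [252.2 180.3] [21.3 22.4] [0.6259 0.1806]
200 outer [252.1 176.2] [35.7 45.8] [0.6258 0.1851]
200 hole [252.3 180.2] [21.8 22.8] [0.6259 0.1807]
```

View pics/Rw.png

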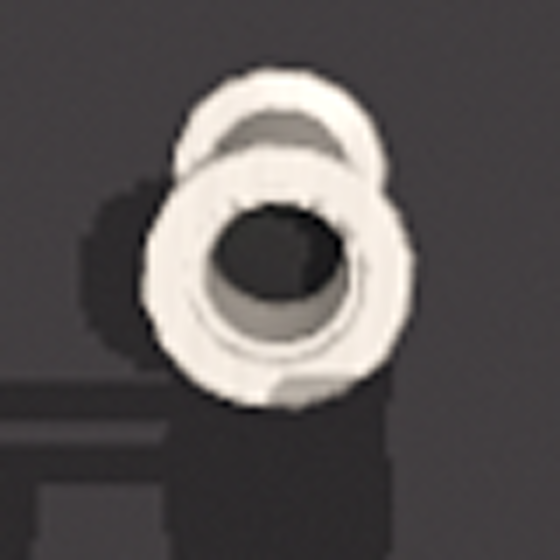

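Call:
jog_arm(rows="-0.03 0.6 0.07 0 0 0; 0 0.6 0 0 0 0; 0 0.6 0 0 0 0; 0 0.6 0 0 0 0; 0 0.6 0 0 0 0; 0 0.6 0 0 0 0; 0 0.6 0 0 0 0; 0 0.4 0 0 0 0; 0 0.14 0 0 0 0; 0 0 0 0 0 0")

```text
clock: 24.85
position: [0.6253, 0.1798, 0.0412]
ee_rot: [-1.572, 0.003, -0.001]
ft_force: [-0.4, 0.1, -0.2]
finger_gap: 0.0871
```

Call:
jog_arm(rows="0 0 0 0 0 0; 0 0 0 0 0 0; 0 0 0 0 0 0; 0 0 0 0 0 0; 0 0 0 0 0 0; 0 0 0 0 0 0; 0 0 0 0 0 0; 0 0 0 0 0 0; 0 0 0 0 0 0; 0 0 0 0 0 0", hand=1)

```text
clock: 25.68
position: [0.6263, 0.1814, 0.0425]
ee_rot: [-1.571, -0.0, 0.0]
ft_force: [-0.5, 0.3, 0.3]
finger_gap: 0.0384
```

Call:
jog_arm(rows="0 0 0 0 0 0; 0 0 0 0 0 0; 0 0 0 0 0 0; 0 0 0 0 0 0")

```text
clock: 26.02
position: [0.6263, 0.1814, 0.0425]
ee_rot: [-1.571, -0.0, 0.0]
ft_force: [-0.0, 0.2, -0.3]
finger_gap: 0.0388
```

Call:
jog_arm(rows="0 -0.2 0 0 0 0; 0 -0.3 0 0 0 0; 0 -0.5 0 0 0 0; 0 -0.5 0 0 0 0; 0 -0.5 0 0 0 0; 0 -0.5 0 0 0 0; 0 -0.4 0 0 0 0; 0 0 0 0 0 0")

```text
clock: 26.68
position: [0.6284, 0.1827, 0.1635]
ee_rot: [-1.569, -0.007, 0.0]
ft_force: [0.3, 0.0, -1.3]
finger_gap: 0.0384
```

Call:
jog_arm(rows="-0.368 0 -0.282 0 0 0; -0.368 0 -0.282 0 0 0; -0.368 0 -0.282 0 0 0; -0.368 0 -0.282 0 0 0; -0.368 0 -0.282 0 0 0; -0.368 0 -0.282 0 0 0; -0.368 0 -0.282 0 0 0; -0.368 0 -0.282 0 0 0; -0.368 0 -0.282 0 0 0; -0.368 0 -0.282 0 0 0")

```text
clock: 27.52
position: [0.4778, 0.0681, 0.1579]
ee_rot: [-1.571, 0.001, 0.0]
ft_force: [-0.2, 0.1, -1.7]
finger_gap: 0.0385
```

Call:
jog_arm(rows="0 0 0 0 0 0; 0 0 0 0 0 0; 0 0 0 0 0 0; 0 0 0 0 0 0")

```text
clock: 27.85
position: [0.4796, 0.0694, 0.1586]
ee_rot: [-1.57, -0.0, 0.001]
ft_force: [0.5, -0.2, -1.5]
finger_gap: 0.0386
```

```bash
python3 look.py 5
```

```text
[0.4796 0.0694 0.1586] [-1.57e+00 -0.00e+00  1.00e-03] 27.85 0.03859266395222527
```

View pics/L5.png

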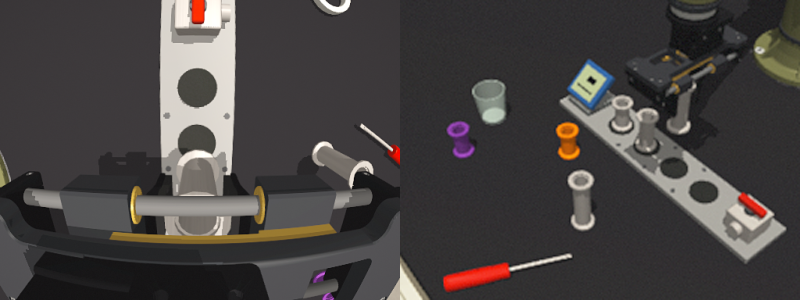

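Call:
jog_arm(rows="0 0.4 0 0 0 0; 0 0.4 0 0 0 0; 0 0.4 0 0 0 0; 0 0.4 0 0 0 0; 0 0.3 0 0 0 0; 0 0.3 0 0 0 0; 0 0.15 0 0 0 0; 0 0.08 0 0 0 0; 0 0 0 0 0 0; 0 0 0 0 0 0")

```text
clock: 28.78
position: [0.4796, 0.0687, 0.0617]
ee_rot: [-1.571, -0.001, 0.0]
ft_force: [-0.2, -0.2, -1.6]
finger_gap: 0.0385
```

Call:
jog_arm(rows="0 0.03 0 0 0 0; 0 0.03 0 0 0 0; 0 0 0 0 0 0; 0 0 0 0 0 0")

```text
clock: 29.12
position: [0.4793, 0.0685, 0.0592]
ee_rot: [-1.571, -0.0, -0.0]
ft_force: [-0.6, 0.3, -1.5]
finger_gap: 0.0384
```

Call:
jog_arm(rows="0 0.03 0 0 0 0; 0 0.02 0 0 0 0; 0 0.01 0 0 0 0; 0 0 0 0 0 0; 0 0 0 0 0 0")

```text
clock: 29.53
position: [0.4796, 0.0686, 0.0574]
ee_rot: [-1.571, -0.001, -0.0]
ft_force: [-2.5, -0.7, 6.4]
finger_gap: 0.0383
```

Call:
jog_arm(rows="0 0 0 0 0 0; 0 0 0 0 0 0; 0 0 0 0 0 0; 0 0 0 0 0 0; 0 0 0 0 0 0; 0 0 0 0 0 0; 0 0 0 0 0 0; 0 0 0 0 0 0", hand=-1)

```text
clock: 30.2
position: [0.4791, 0.0686, 0.0565]
ee_rot: [-1.571, 0.0, 0.0]
ft_force: [-0.1, -0.1, 0.1]
finger_gap: 0.0828
```

Call:
jog_arm(rows="0 -0.3 0 0 0 0; 0 -0.5 0 0 0 0; 0 -0.6 0 0 0 0; 0 -0.6 0 0 0 0; 0 -0.7 0 0 0 0; 0 -0.7 0 0 0 0; 0 -0.7 0 0 0 0; 0 -0.7 0 0 0 0; 0 0 0 0 0 0; 0 0 0 0 0 0")

```text
clock: 31.03
position: [0.4802, 0.069, 0.2508]
ee_rot: [-1.572, -0.004, 0.0]
ft_force: [-0.5, 0.0, -0.8]
finger_gap: 0.0869
```

Call:
jog_arm(rows="0.497 0 -0.045 0 0 0; 0.497 0 -0.045 0 0 0; 0.497 0 -0.045 0 0 0; 0.497 0 -0.045 0 0 0; 0.497 0 -0.045 0 0 0; 0.497 0 -0.045 0 0 0; 0.497 0 -0.045 0 0 0; 0.497 0 -0.045 0 0 0; 0.497 0 -0.045 0 0 0; 0.497 0 -0.045 0 0 0")

```text
clock: 31.87
position: [0.6781, 0.0505, 0.2469]
ee_rot: [-1.571, 0.003, 0.001]
ft_force: [0.4, -0.2, -0.1]
finger_gap: 0.0867
```

Call:
jog_arm(rows="0 0 0 0 0 0; 0 0 0 0 0 0; 0 0 0 0 0 0; 0 0 0 0 0 0")

```text
clock: 32.2
position: [0.6769, 0.0511, 0.2484]
ee_rot: [-1.571, 0.001, 0.001]
ft_force: [0.6, 0.1, 0.2]
finger_gap: 0.087
```

```bash
python3 ring.py y .678 .0505 .106; python3 look.py 6 t
```

```text
pos [0.677  0.051  0.2487] pred [254.3 183.9]
150 outer [253.2 177.5] [35.9 49. ] [0.6768 0.0574]
150 hole [253.4 182.2] [21.1 21.5] [0.677  0.0523]
180 outer [253.  177.8] [35.5 44.2] [0.6766 0.0571]
180 hole [253.3 182.2] [21.4 22.6] [0.6769 0.0523]
200 outer [253. 177.] [32.9 42.6] [0.6766 0.0579]
200 hole [265.1 183.3] [2.8 9.2] [0.6894 0.0512]
[0.677  0.051  0.2487] [-1.571e+00  0.000e+00  1.000e-03] 32.25 0.08703913911111279
```

View pics/L6.png

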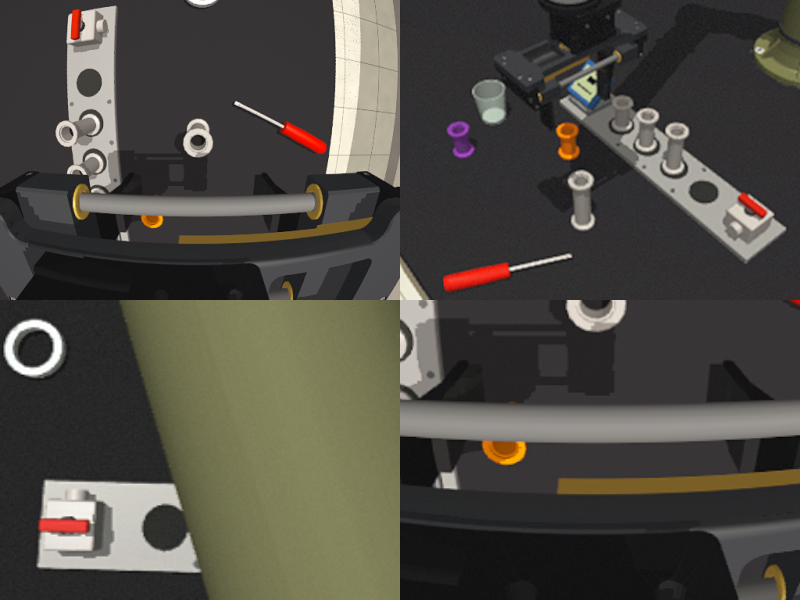

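Call:
jog_arm(rows="0 0.6 0.03 0 0 0; 0 0.6 0 0 0 0; 0 0.6 0 0 0 0; 0 0.6 0 0 0 0; 0 0.6 0 0 0 0; 0 0.6 0 0 0 0; 0 0.6 0 0 0 0; 0 0.4 0 0 0 0; 0 0.16 0 0 0 0; 0 0 0 0 0 0")

```text
clock: 33.23
position: [0.6769, 0.0514, 0.0567]
ee_rot: [-1.571, 0.003, 0.0]
ft_force: [-0.8, 1.0, -0.6]
finger_gap: 0.087
```

Call:
jog_arm(rows="0 0 0 0 0 0; 0 0 0 0 0 0; 0 0 0 0 0 0; 0 0 0 0 0 0; 0 0 0 0 0 0; 0 0 0 0 0 0; 0 0 0 0 0 0; 0 0 0 0 0 0; 0 0 0 0 0 0; 0 0 0 0 0 0", hand=1)

```text
clock: 34.07
position: [0.6779, 0.0518, 0.0582]
ee_rot: [-1.571, 0.0, 0.0]
ft_force: [-0.1, -0.6, 0.7]
finger_gap: 0.0387
```

Call:
jog_arm(rows="0 0 0 0 0 0; 0 0 0 0 0 0; 0 0 0 0 0 0; 0 0 0 0 0 0")

```text
clock: 34.4
position: [0.6779, 0.0517, 0.0582]
ee_rot: [-1.571, 0.0, -0.0]
ft_force: [-0.0, -0.0, 0.8]
finger_gap: 0.0386
```

Call:
jog_arm(rows="0 -0.2 0 0 0 0; 0 -0.3 0 0 0 0; 0 -0.5 0 0 0 0; 0 -0.5 0 0 0 0; 0 -0.5 0 0 0 0; 0 -0.5 0 0 0 0; 0 -0.5 0 0 0 0; 0 -0.2 0 0 0 0; 0 0 0 0 0 0")

```text
clock: 35.15
position: [0.6793, 0.0524, 0.1894]
ee_rot: [-1.57, -0.005, 0.0]
ft_force: [-0.5, -0.1, -2.4]
finger_gap: 0.0388
```

Call:
jog_arm(rows="-0.495 0 0.229 0 0 0; -0.495 0 0.229 0 0 0; -0.495 0 0.229 0 0 0; -0.495 0 0.229 0 0 0; -0.495 0 0.229 0 0 0; -0.495 0 0.229 0 0 0; -0.495 0 0.229 0 0 0; -0.495 0 0.229 0 0 0; -0.495 0 0.229 0 0 0; -0.495 0 0.229 0 0 0")

```text
clock: 35.98
position: [0.4781, 0.1435, 0.1848]
ee_rot: [-1.571, 0.002, 0.0]
ft_force: [0.5, 0.2, -1.9]
finger_gap: 0.0386
```

Call:
jog_arm(rows="0 0 0 0 0 0; 0 0 0 0 0 0; 0 0 0 0 0 0; 0 0 0 0 0 0")

```text
clock: 36.32
position: [0.4804, 0.1426, 0.1858]
ee_rot: [-1.571, 0.0, -0.001]
ft_force: [0.2, -0.5, -1.7]
finger_gap: 0.0387
```

```bash
python3 look.py 7
```

```text
[0.4804 0.1426 0.1858] [-1.571e+00  0.000e+00 -1.000e-03] 36.3167 0.038745725130257896
```

View pics/L7.png

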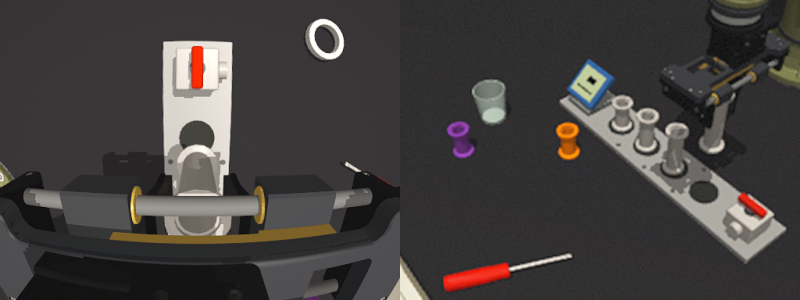

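Call:
jog_arm(rows="0 0.4 0 0 0 0; 0 0.4 0 0 0 0; 0 0.4 0 0 0 0; 0 0.4 0 0 0 0; 0 0.4 0 0 0 0; 0 0.3 0 0 0 0; 0 0.2 0 0 0 0; 0 0.15 0 0 0 0; 0 0.05 0 0 0 0; 0 0 0 0 0 0")

```text
clock: 37.25
position: [0.48, 0.1434, 0.078]
ee_rot: [-1.571, 0.0, 0.0]
ft_force: [-0.5, -0.4, -1.6]
finger_gap: 0.0387
```

Call:
jog_arm(rows="0 0 0 0 0 0; 0 0.02 0 0 0 0; 0 0.02 0 0 0 0; 0 0 0 0 0 0; 0 0 0 0 0 0")

```text
clock: 37.67
position: [0.48, 0.1433, 0.0767]
ee_rot: [-1.571, -0.0, 0.0]
ft_force: [0.3, -0.3, -2.0]
finger_gap: 0.0383
```

Call:
jog_arm(rows="0 0.04 0 0 0 0; 0 0.03 0 0 0 0; 0 0.02 0 0 0 0; 0 0 0 0 0 0; 0 0 0 0 0 0")

```text
clock: 38.08
position: [0.48, 0.1435, 0.0731]
ee_rot: [-1.571, -0.0, 0.0]
ft_force: [-0.6, -0.5, 0.7]
finger_gap: 0.0386
```

Call:
jog_arm(rows="0 0.02 0 0 0 0; 0 0 0 0 0 0; 0 0 0 0 0 0")

```text
clock: 38.33
position: [0.4803, 0.1437, 0.073]
ee_rot: [-1.571, -0.001, 0.0]
ft_force: [-2.9, -0.3, 7.0]
finger_gap: 0.0383
```

Call:
jog_arm(rows="0 0 0 0 0 0; 0 0 0 0 0 0; 0 0 0 0 0 0; 0 0 0 0 0 0; 0 0 0 0 0 0; 0 0 0 0 0 0; 0 0 0 0 0 0; 0 0 0 0 0 0", hand=-1)

```text
clock: 39.0
position: [0.4799, 0.1434, 0.0721]
ee_rot: [-1.571, 0.0, 0.0]
ft_force: [-0.2, 0.1, -0.7]
finger_gap: 0.0826
```

Call:
jog_arm(rows="0 -0.3 0 0 0 0; 0 -0.5 0 0 0 0; 0 -0.6 0 0 0 0; 0 -0.6 0 0 0 0; 0 -0.6 0 0 0 0; 0 -0.6 0 0 0 0; 0 -0.6 0 0 0 0; 0 -0.5 0 0 0 0; 0 0 0 0 0 0; 0 0 0 0 0 0")

```text
clock: 39.83
position: [0.4805, 0.1438, 0.2457]
ee_rot: [-1.571, -0.003, 0.0]
ft_force: [0.1, 0.0, -0.9]
finger_gap: 0.087
```

Call:
jog_arm(rows="0 0 0.7 0 0 0; 0 0 0.7 0 0 0; 0 0 0.7 0 0 0; 0 0 0.7 0 0 0; 0 0 0.7 0 0 0; 0 0 0.7 0 0 0; 0 0 0.7 0 0 0; 0 0 0.7 0 0 0; 0 0 0.7 0 0 0; 0 0 0 0 0 0")

```text
clock: 40.67
position: [0.4759, 0.4014, 0.2424]
ee_rot: [-1.567, 0.005, 0.009]
ft_force: [-2.3, -0.5, -0.7]
finger_gap: 0.087
```

```bash
python3 look.py 8 t
python3 - <<'E'
from h import *
t,c=get("top"); s,c2=get("scene")
cv2.imwrite("pics/fT.png",cv2.resize(t[125:290,90:420,::-1],None,fx=2.4,fy=2.4,interpolation=cv2.INTER_CUBIC))
cv2.imwrite("pics/fS.png",cv2.resize(s[110:270,140:390,::-1],None,fx=3.2,fy=3.2,interpolation=cv2.INTER_CUBIC))
g=cv2.cvtColor(t,cv2.COLOR_RGB2GRAY)
for n,L,P in [("x",.058,(.4778,-.0811)),("z",.074,(.4785,-.0063)),("w",.09,(.4792,.0686)),("y",.106,(.480,.1434))]:
    u=c.proj([*P,L+.015]); us=c2.proj([*P,L+.015]); ub=c2.proj([*P,.015])
    x0,y0=int(u[0])-16,int(u[1])-16; p=g[y0:y0+32,x0:x0+32]
    for th in (190,205,215):
        cs,h=cv2.findContours(((p>th)*255).astype(np.uint8),cv2.RETR_CCOMP,cv2.CHAIN_APPROX_NONE)
        for k,hh in zip(cs,h[0]):
            if len(k)>14:
                e=cv2.fitEllipse(k);q=np.array(e[0])+[x0,y0]
                if np.hypot(*(q-u))<8: print(n,th,"hole" if hh[3]>=0 else "outer",np.round(e[1],1),c.plane(q,L+.015)[:2].round(4),"pad",P)
    print(" scene crop pred top",((us-[140,110])*3.2).round(),"bot",((ub-[140,110])*3.2).round()," topcrop",((u-[90,125])*2.4).round())
E
```

```text
[0.4759 0.4014 0.2424] [-1.567  0.005  0.009] 40.6667 0.08702348587747509
x 190 outer [19.2 21.6] [ 0.4783 -0.0786] pad (0.4778, -0.0811)
x 190 hole [13.8 14.3] [ 0.4787 -0.0799] pad (0.4778, -0.0811)
x 205 outer [19.  20.9] [ 0.4784 -0.0782] pad (0.4778, -0.0811)
x 205 hole [13.9 15.5] [ 0.4788 -0.0806] pad (0.4778, -0.0811)
x 215 outer [18.4 20. ] [ 0.4782 -0.0786] pad (0.4778, -0.0811)
x 215 hole [14.8 15.9] [ 0.4785 -0.08  ] pad (0.4778, -0.0811)
 scene crop pred top [406. 121.] bot [405. 169.]  topcrop [485. 309.]
z 190 outer [19.6 19.9] [ 0.4797 -0.0084] pad (0.4785, -0.0063)
z 190 hole [13.9 14.1] [ 0.4802 -0.0076] pad (0.4785, -0.0063)
z 205 outer [19.4 19.7] [ 0.4798 -0.0083] pad (0.4785, -0.0063)
z 205 hole [13.8 14.8] [ 0.48   -0.0076] pad (0.4785, -0.0063)
z 215 outer [18.6 19.7] [ 0.4797 -0.0081] pad (0.4785, -0.0063)
z 215 hole [15.  15.2] [ 0.4798 -0.0076] pad (0.4785, -0.0063)
 scene crop pred top [463. 150.] bot [459. 213.]  topcrop [391. 307.]
w 190 outer [28.3 33. ] [0.4871 0.0723] pad (0.4792, 0.0686)
w 190 hole [13.6 15. ] [0.4803 0.0667] pad (0.4792, 0.0686)
w 205 outer [20.3 21.5] [0.4808 0.0665] pad (0.4792, 0.0686)
w 205 hole [14.1 15.1] [0.4806 0.0667] pad (0.4792, 0.0686)
w 215 outer [20.2 20.8] [0.4808 0.0663] pad (0.4792, 0.0686)
w 215 hole [14.3 15.4] [0.4808 0.0667] pad (0.4792, 0.0686)
 scene crop pred top [527. 183.] bot [517. 260.]  topcrop [294. 305.]
y 190 outer [33.3 34.9] [0.4836 0.1476] pad (0.48, 0.1434)
y 190 hole [14.  15.7] [0.4809 0.1428] pad (0.48, 0.1434)
y 205 outer [20.4 24.3] [0.4814 0.142 ] pad (0.48, 0.1434)
y 205 hole [14.6 15.6] [0.4808 0.1429] pad (0.48, 0.1434)
y 215 outer [21.  21.3] [0.4806 0.1427] pad (0.48, 0.1434)
y 215 hole [14.8 16. ] [0.4808 0.1428] pad (0.48, 0.1434)
 scene crop pred top [597. 219.] bot [580. 311.]  topcrop [192. 302.]
```

View pics/fT.png

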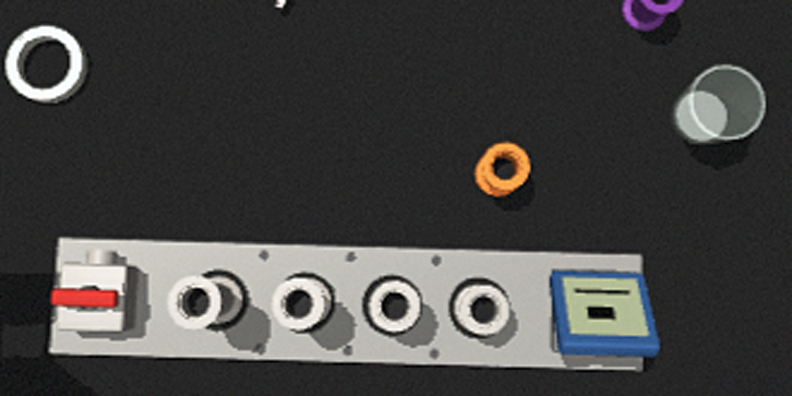

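View pics/fS.png

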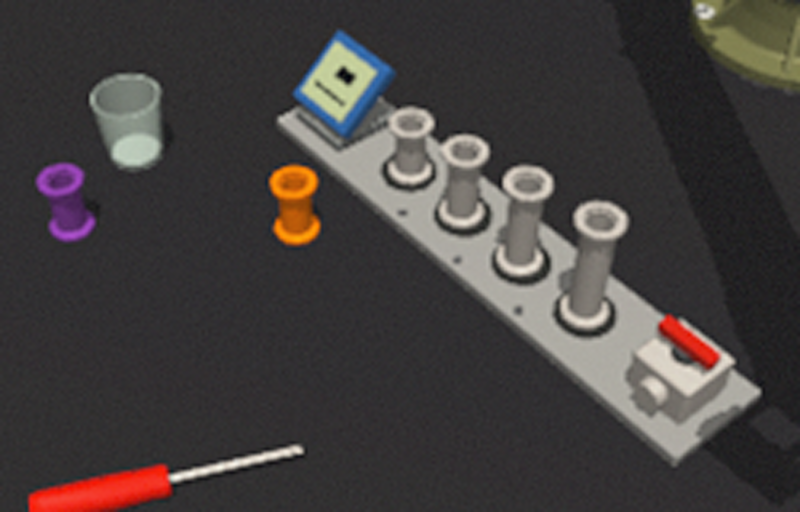

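The top view shows all four fittings upright on their pads within about 2.5 mm, lengths rising from gauge to valve. The beaker is at the same pixel, (720,102) in the crop, as at the start. I'll hand it in.

Call:
jog_arm(rows="0 0 0 0 0 0; 0 0 0 0 0 0; 0 0 0 0 0 0; 0 0 0 0 0 0")

```text
clock: 41.25
position: [0.4803, 0.3948, 0.2442]
ee_rot: [-1.571, -0.0, -0.001]
ft_force: [-0.4, -0.5, 0.6]
finger_gap: 0.0872
```

```bash
python3 -c "
from workcell import ctrl
print(ctrl.sign_off())"
```

```text
the job is handed in; nothing more can be done
None
```

I placed the four fittings on the pads in order of length from the gauge (58, 74, 90, 106 mm), then backed the arm clear and handed the job in at about 41 s. No verdict was reported.

- **Final position check:** the last top view put each fitting's axis within about 3 mm of its pad's centre. The scene view showed all four upright, and the beaker looked unmoved.
- **Grip differed from the description:** the fingers stopped at about 38 mm instead of 28 mm. They were holding the 40 mm flange, not the tube. A second try 9 mm lower on the first fitting gave the same result, so I gripped all four this way. Each was carried without visible slip.
- **Placing forces:** all four were set down with under about 11 N.
- **Threshold noise:** two outer-contour fits in the final check, on the 90 and 106 mm fittings at the lowest brightness threshold, merged with the rail and gave offsets of 6–9 mm. I disregarded them because the bore fits and the higher thresholds agreed.

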